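Run the macadamia sample through the nut counter

ROBOT

A 6-joint arm with a two-finger parallel gripper is mounted at the origin on the work surface. World frame = base frame: x ahead of the robot, y to its left, z up, the work surface at z = 0. Lengths are in m, angles in rad, forces in N, time in s.
With the tool pointing down it reaches from about 0.225 to 0.875 m from the base axis. Payload 3.4 kg.
Tool frame: the origin (TCP) lies at the very end of the fingers, on their centre line; the grasp point (between the pads) lies 19 mm behind it; x points along the fingers, y is the direction in which the jaws open and shut, and the axes are right-handed (so a half turn about x gives the same grasp; the last joint's range is limited). The gripper opens to 85 mm and grips with 20 to 120 N. Pads are 22 mm wide; open, the fingers measure 114 mm over their backs; the gripper's body (76 mm by 85 mm) begins 54 mm behind the grasp point. The pads swing forward as they close: fully open they stand 13 mm farther back than shut.
Start: joints at [-1.277, 0.276, 1.505, -0, 1.361, -0.121], TCP at [0.232, -0.526, 0.231] pointing down, gripper open.
Joint ranges: [-2.89, 2.89], [-0.75, 2.08], [0.22, 2.7], [-1.18, 4.32], [0.11, 2.71], [-2.7, 2.7]. Speed limits (rad/s): [2.57, 2.57, 3.14, 3.14, 3.14, 3.14].

INTERFACE

Orientations are given as a unit quaternion [w, x, y, z].
In Python, from rig import manip gives the robot as it stands. The module is installed in compiled form; this text tells all that it offers.
- The arm moves only by the tool play_rows, never from a script. Its argument "plan" is a list that holds one entry, the list of rows, each a list of 5 numbers: the closure, from 0 (fully open) to 1 (shut), then the shift along the tool's x, y, z in m, then the turn about the tool's x in degrees. A call has 1 to 12 rows; each row is the pose to reach, as a shift and turn from the pose measured when the call began, along the tool's axes at that moment; what a row does not reach only later rows make up. A row lasts 1/10 s, in which the tool goes at most 50 mm and 8.59 degrees, less where a joint would pass 70% of its speed; a pose out of reach is approached as far as the arm can. A call with a gripper value outside its range is refused whole. The fingers move at their own pace and stop on an object; "grip_force" is the grip in N (left out, the last holds). Time passes only in rows, so rows that repeat a pose let the fingers close. It gives the time, the measured TCP pose, the force and the opening at its end, in the units of the state.
- manip.get_state(): the state, without advancing time (a new reading comes with each control period).
- manip.get_image(name): name is "scene" or "side" or "wrist"; returns (picture, depth): 480x640x3 uint8, red, green, blue; 480x640 float32, m along the optical axis (not along the pixel's ray), 0 where there is no reading.
- manip.camera_params(name): a dict with "intrinsics" (3x3 intrinsics, pixels), "R" (3x3) and "t" (3): a world point X has camera coordinates R X + t; the wrist camera has in their place "mount" (4x4, takes a point from camera to tool coordinates, whose origin is the TCP and whose axes are the tool frame's). Camera axes: x right, y down, z forward; pixel columns grow to the right and rows downward; lengths in m; the calibration is good to about 2 mm. A picture is of the moment at which its call begins: read the wrist's pose just before it. camera_params takes no time and is no camera call.
- manip.sign_off(): hands the job in, once; it reports no verdict.
The state is a dict: "clock": time; "qpos": joint angles; "qd": joint speeds; "effort": joint torques, N m; "position": TCP position; "ee_rot": TCP orientation; "contact_force": force on the tool from outside, world axes, zero at the start; "moment": the same for the moment, N m; "width": finger opening in m.
Only numpy, scipy, OpenCV 4.12 (cv2) and the standard library are available. Lean on these libraries where they do the work, as an engineer would, in place of code of your own. Each camera call takes 0.05 s, during which the arm holds its last target.

TASK

Tip all eight macadamias from the steel sample tray into the hopper of the nut counter while its gate is still shut, and stand the empty tray back upright on the bench. Then take the gate knob and, counting the clicks, turn it clockwise to the third, the setting for nuts, and no further; the gate springs shut when let go, so hold the knob there while all the nuts run down into the catch tub, and finish still holding it at the third click. Leave the two sample pots and the spoon where they are.

Things in the scene. Friction and masses are not known exactly. Their poses are not given: they have to be found in the camera images.
- counter: bench nut counter of sheet steel, fixed to the bench; origin under it on the bench, z up. Flared open hopper at its +y end, catch tub at its -y end: nuts run down a straight trough (floor sloping 23 degrees, 116 mm wide at the back, 132 mm at the gate) towards -y, stop at the gate flap across its end (y = -78 mm), then fall into the tub. Hopper rim 190 mm high, y = 0 to +176 mm
- hopper_mouth (a point): middle of the hopper's open mouth, at rim height (190 mm); axes as the counter's. The flared rim lies 94 mm to either side in x and 90 mm behind it (+y); towards -y the hopper is open to the trough. The trough floor lies 61 mm below it
- tub_floor (a point): middle of the inner floor of the white catch tub built into the counter, 146 x 154 mm inside (x, y), walls 45 mm high, open on top; axes as the counter's. Steel guards 115 mm high stand on its +x and -y sides
- knob_grip (a point): black bar-grip knob on the gate's vertical spindle; this point is in the middle of the bar, on the spindle axis, 166 mm above the bench. Bar 46 mm long (its x), 16 mm wide (its y), 36 mm high; under it a flange 46 mm across, top 18 mm below it. White line on the -x end: the pointer, over a fixed disc with a dash (shut) and five dots (clicks). At shut its axes are the counter's
- knob (a joint): turn of knob, spindle and gate flap in rad: 0 shut, grows clockwise seen from above. A notched plate and sprung ball click every 24 degrees: 0.419, 0.838, 1.257 (third), 1.676, 2.094 (end). A return spring shuts it when let go: 0.08 N m at shut, 0.105 at the third click; each click adds or takes up to 0.05 N m. The flap, 140 mm long, top 141 mm high, swings out over the tub
- tray: loose steel sample tray, 157 mm long (x), 114 mm wide (y), about 240 g, handle plate included; origin under it, z up. Floor 4 mm thick, side walls 33 mm high; at the -x end a ramped pouring lip (25 degrees) climbs from x = -45 mm to its edge at x = -80 mm, 17 mm high; at the +x end (x = 73.5 mm) an upright handle plate
- tray_handle (a point): where to pinch the tray's upright handle plate: 10 mm thick (tray x), 50 mm wide (tray y), top 88 mm above the tray's underside; this point is in its middle, 64 mm above the underside, 73.5 mm from the tray's origin along +x; axes as the tray's
- nut1_c (a point): centre of macadamia nut 1 of 8, in shell: a brown ball 26 mm across, 10 g, loose in the tray at the start
- nut2_c (a point): centre of macadamia nut 2 of 8, in shell: a brown ball 26 mm across, 10 g, loose in the tray at the start
- nut3_c (a point): centre of macadamia nut 3 of 8, in shell: a brown ball 26 mm across, 10 g, loose in the tray at the start
- nut4_c (a point): centre of macadamia nut 4 of 8, in shell: a brown ball 26 mm across, 10 g, loose in the tray at the start
- nut5_c (a point): centre of macadamia nut 5 of 8, in shell: a brown ball 26 mm across, 10 g, loose in the tray at the start
- nut6_c (a point): centre of macadamia nut 6 of 8, in shell: a brown ball 26 mm across, 10 g, loose in the tray at the start
- nut7_c (a point): centre of macadamia nut 7 of 8, in shell: a brown ball 26 mm across, 10 g, loose in the tray at the start
- nut8_c (a point): centre of macadamia nut 8 of 8, in shell: a brown ball 26 mm across, 10 g, loose in the tray at the start
- pot_tall: bystander: lidded white sample pot, 52 mm across, 85 mm high; origin under it
- pot_squat: bystander: lidded white sample pot, 72 mm across, 55 mm high; origin under it
- spoon: bystander: spoon with a wooden handle, 200 mm long, lying along its own x; origin under it
There are look-alikes about, which are no part of the job. Several things look just like the tray: the one meant starts farthest from the robot's base.

How it is judged:
On the way, in this order (a step that is already met when the one before it is completed fails the run):
1. all eight nuts are in the hopper and chute, behind the shut gate (x of nut1_c in the frame of counter between -0.095 and 0.095 m and y of nut1_c in the frame of counter between -0.08 and 0.17 m and z of nut1_c in the frame of counter between 0.06 and 0.2 m and x of nut2_c in the frame of counter between -0.095 and 0.095 m and y of nut2_c in the frame of counter between -0.08 and 0.17 m and z of nut2_c in the frame of counter between 0.06 and 0.2 m and x of nut3_c in the frame of counter between -0.095 and 0.095 m and y of nut3_c in the frame of counter between -0.08 and 0.17 m and z of nut3_c in the frame of counter between 0.06 and 0.2 m and x of nut4_c in the frame of counter between -0.095 and 0.095 m and y of nut4_c in the frame of counter between -0.08 and 0.17 m and z of nut4_c in the frame of counter between 0.06 and 0.2 m and x of nut5_c in the frame of counter between -0.095 and 0.095 m and y of nut5_c in the frame of counter between -0.08 and 0.17 m and z of nut5_c in the frame of counter between 0.06 and 0.2 m and x of nut6_c in the frame of counter between -0.095 and 0.095 m and y of nut6_c in the frame of counter between -0.08 and 0.17 m and z of nut6_c in the frame of counter between 0.06 and 0.2 m and x of nut7_c in the frame of counter between -0.095 and 0.095 m and y of nut7_c in the frame of counter between -0.08 and 0.17 m and z of nut7_c in the frame of counter between 0.06 and 0.2 m and x of nut8_c in the frame of counter between -0.095 and 0.095 m and y of nut8_c in the frame of counter between -0.08 and 0.17 m and z of nut8_c in the frame of counter between 0.06 and 0.2 m and value of joint knob below 0.15 rad), for 0.2 s.
2. the empty tray stands upright on the bench, let go (height (world z) of tray between -0.006 and 0.006 m and angle between tray's own z axis and vertical below 0.08 rad and contact force between the fingers and tray below 0.1 N), for 0.2 s.
3. the knob is held at its third click (value of joint knob between 1.10664 and 1.40664 rad and contact force between the fingers and knob_c0 above 1 N), for 0.5 s.
At the end, for the whole second after the job is handed in: the gripper's fingers still press on the knob (over 1 N) and it is still, at the third click (1.257 rad) within 0.15 rad; all eight nuts lie in the catch tub; the tray stands flat on the bench (within 6 mm and 0.08 rad), not touched by the fingers (all of step 2 and all of step 3 and velocity of joint knob between -0.1 and 0.1 rad/s and x of nut1_c in the frame of tub_floor between -0.076 and 0.076 m and y of nut1_c in the frame of tub_floor between -0.08 and 0.08 m and z of nut1_c in the frame of tub_floor between 0 and 0.06 m and x of nut2_c in the frame of tub_floor between -0.076 and 0.076 m and y of nut2_c in the frame of tub_floor between -0.08 and 0.08 m and z of nut2_c in the frame of tub_floor between 0 and 0.06 m and x of nut3_c in the frame of tub_floor between -0.076 and 0.076 m and y of nut3_c in the frame of tub_floor between -0.08 and 0.08 m and z of nut3_c in the frame of tub_floor between 0 and 0.06 m and x of nut4_c in the frame of tub_floor between -0.076 and 0.076 m and y of nut4_c in the frame of tub_floor between -0.08 and 0.08 m and z of nut4_c in the frame of tub_floor between 0 and 0.06 m and x of nut5_c in the frame of tub_floor between -0.076 and 0.076 m and y of nut5_c in the frame of tub_floor between -0.08 and 0.08 m and z of nut5_c in the frame of tub_floor between 0 and 0.06 m and x of nut6_c in the frame of tub_floor between -0.076 and 0.076 m and y of nut6_c in the frame of tub_floor between -0.08 and 0.08 m and z of nut6_c in the frame of tub_floor between 0 and 0.06 m and x of nut7_c in the frame of tub_floor between -0.076 and 0.076 m and y of nut7_c in the frame of tub_floor between -0.08 and 0.08 m and z of nut7_c in the frame of tub_floor between 0 and 0.06 m and x of nut8_c in the frame of tub_floor between -0.076 and 0.076 m and y of nut8_c in the frame of tub_floor between -0.08 and 0.08 m and z of nut8_c in the frame of tub_floor between 0 and 0.06 m); the arm keeps its last pose, push and grip.
It fails at once if the knob is turned to the fourth click (more than half-way past the third) (value of joint knob above 1.46608 rad).
It fails at once if the gate is opened before all the nuts are in the counter (value of joint knob above 0.25 rad and not ((x of nut1_c in the frame of counter between -0.095 and 0.095 m and y of nut1_c in the frame of counter between -0.248 and 0.17 m and z of nut1_c in the frame of counter between 0 and 0.2 m) and (x of nut2_c in the frame of counter between -0.095 and 0.095 m and y of nut2_c in the frame of counter between -0.248 and 0.17 m and z of nut2_c in the frame of counter between 0 and 0.2 m) and (x of nut3_c in the frame of counter between -0.095 and 0.095 m and y of nut3_c in the frame of counter between -0.248 and 0.17 m and z of nut3_c in the frame of counter between 0 and 0.2 m) and (x of nut4_c in the frame of counter between -0.095 and 0.095 m and y of nut4_c in the frame of counter between -0.248 and 0.17 m and z of nut4_c in the frame of counter between 0 and 0.2 m) and (x of nut5_c in the frame of counter between -0.095 and 0.095 m and y of nut5_c in the frame of counter between -0.248 and 0.17 m and z of nut5_c in the frame of counter between 0 and 0.2 m) and (x of nut6_c in the frame of counter between -0.095 and 0.095 m and y of nut6_c in the frame of counter between -0.248 and 0.17 m and z of nut6_c in the frame of counter between 0 and 0.2 m) and (x of nut7_c in the frame of counter between -0.095 and 0.095 m and y of nut7_c in the frame of counter between -0.248 and 0.17 m and z of nut7_c in the frame of counter between 0 and 0.2 m) and (x of nut8_c in the frame of counter between -0.095 and 0.095 m and y of nut8_c in the frame of counter between -0.248 and 0.17 m and z of nut8_c in the frame of counter between 0 and 0.2 m))).
It fails at once if the tall pot is pushed away (over 30 mm) (distance of pot_tall from where it was at the start of the episode above 0.03 m).
It fails at once if the squat pot is pushed away (over 30 mm) (distance of pot_squat from where it was at the start of the episode above 0.03 m).
It fails at once if the spoon is pushed away (over 30 mm) (distance of spoon from where it was at the start of the episode above 0.03 m).
It also fails if it takes over 72 s, if anything falls off the work surface, if the arm or the gripper's body presses on something with over 40 N, if the wrist force passes 120 N, or if a joint passes its speed limit or range.

## Working session

There is one attempt and no reset: what is moved stays moved. The work goes in short steps, Python scripts to look and compute and a tool call to move; the robot and the scene stay as the last step left them, time stands still between calls to the robot, and variables do not carry over. Pictures are saved under pics/ and viewed, and the job is handed in when it is done.

Besides the shell and the picture viewer there is one more tool, called after "Request:" as name([rows], argument=value, ...), one row to a line, values as JSON. play_rows: Moves the arm, as the interface text tells. Its arguments: {"type":"object","properties":{"plan":{"type":"array","items":{"type":"array","items":{"type":"array","items":{"type":"number"}}}},"grip_force":{"type":"number"}},"required":["plan"]}

```bash
mkdir -p pics; cat > h.py <<'E'
import numpy as np, cv2
from rig import manip
from scipy.spatial.transform import Rotation as Ro
def shot(name,fn):
    s=manip.get_state(); im,d=manip.get_image(name); cv2.imwrite('pics/'+fn+'.png',im[:,:,::-1]); np.savez('pics/'+fn+'.npz',im=im,d=d,p=s['position'],q=s['ee_rot']); return im,d
def cam(name,p=None,q=None):
    c=manip.camera_params(name); K=np.array(c['intrinsics'])
    if name!='wrist': R=np.array(c['R']);t=np.array(c['t']); return K,R.T,-R.T@t
    T=np.array(c['mount']); Rt=Ro.from_quat(np.r_[q[1:],q[0]]).as_matrix()
    return K,Rt@T[:3,:3],Rt@T[:3,3]+p
def pts(name,fn):
    z=np.load('pics/'+fn+'.npz'); K,R,o=cam(name,z['p'],z['q']); d=z['d']
    v,u=np.mgrid[:480,:640]; X=np.stack([(u-K[0,2])/K[0,0]*d,(v-K[1,2])/K[1,1]*d,d],-1)
    return z['im'],d,X@R.T+o
def proj(name,P,p=None,q=None):
    K,R,o=cam(name,p,q); c=(np.atleast_2d(P)-o)@R; c=c@K.T; return c[:,:2]/c[:,2:]
E
python3 - <<'E'
from h import *
print(manip.get_state())
for n in('scene','side','wrist'):
    shot(n,n+'0'); c=cam(n,*[manip.get_state()[k] for k in('position','ee_rot')]); print(n,np.round(c[1],3),np.round(c[2],3),c[0][0,0])
E
```

```text
{'clock': 0.0, 'qpos': array([-1.27701227e+00,  2.76599347e-01,  1.50617459e+00,  1.23331760e-05,
        1.36068572e+00, -1.20989283e-01]), 'qd': array([ 0.00077771, -0.00185756, -0.00014501, -0.00160263,  0.00030642,
       -0.0005686 ]), 'effort': array([-2.76255441e-04, -4.16773403e+01, -2.45804983e+01, -2.67956975e-04,
        1.10872131e-02,  1.62953461e-05]), 'position': array([ 0.2315611 , -0.5257181 ,  0.23042071]), 'ee_rot': array([-0.14493665, -0.69190232, -0.14625264,  0.69200774]), 'contact_force': array([-0.80465276,  0.12660271, -0.86141435]), 'moment': array([0.04514404, 0.04113936, 0.01392914]), 'width': 0.08551326472012845}
scene [[-0.305  0.627 -0.717]
 [ 0.952  0.214 -0.218]
 [ 0.017 -0.749 -0.662]] [1.193 0.139 0.795] 466.3390650158454
side [[-0.727 -0.516  0.452]
 [-0.686  0.536 -0.492]
 [ 0.012 -0.668 -0.744]] [-0.133  0.593  1.119] 506.31695978399983
wrist [[ 0.404 -0.872 -0.276]
 [-0.915 -0.385 -0.121]
 [-0.001  0.301 -0.954]] [ 0.303 -0.495  0.374] 372.4327201714955
```

View pics/scene0.png

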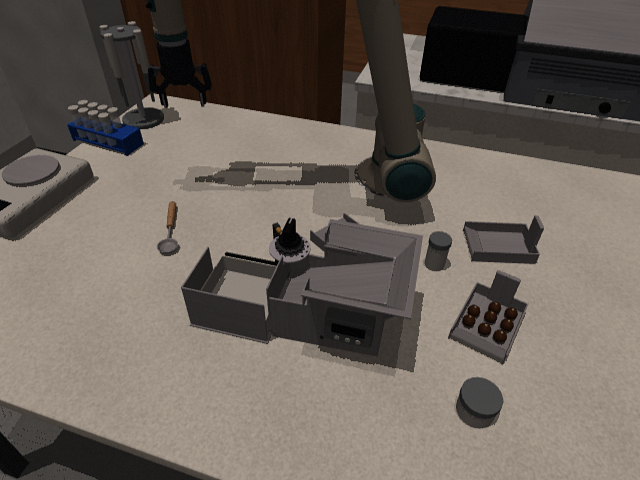

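View pics/side0.png

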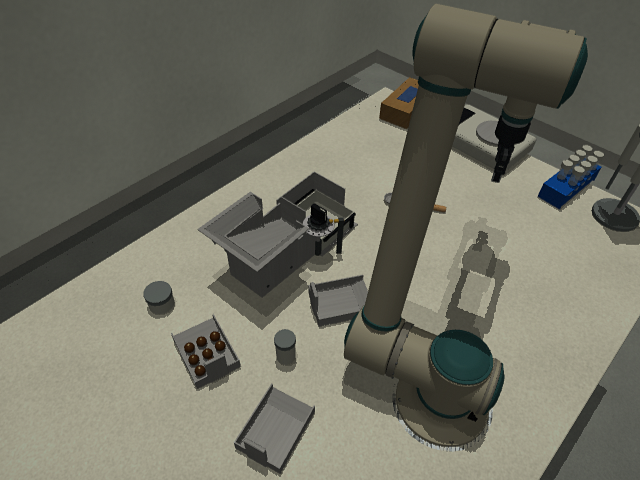

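View pics/wrist0.png

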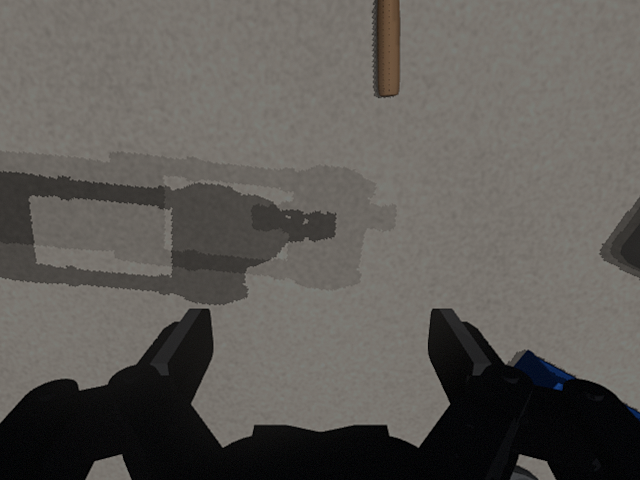

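The loaded tray is at scene (488,320), seen at (207,350) in the side view. The counter, with its hopper end towards the tray, is at (345,285), the knob at (290,240), the tall pot at (438,250), the squat pot at (480,400) and the spoon at (170,228). Two empty look-alike trays are also visible. Next I'll build a top-down height map from both clouds.

```bash
cat > top.py <<'E'
from h import *
def top(fns,x0,x1,y0,y1,res,out,zmax=0.4,zmin=-.01):
    W=int((x1-x0)/res);H=int((y1-y0)/res); Z=np.full((W,H),-1.);C=np.zeros((W,H,3),np.uint8)
    for n,f in fns:
        im,d,P=pts(n,f); m=(d>0)&(P[...,2]<zmax)&(P[...,2]>zmin); p=P[m];c=im[m]
        i=((x1-p[:,0])/res).astype(int); j=((y1-p[:,1])/res).astype(int)
        k=(i>=0)&(j>=0)&(i<W)&(j<H)&(p[:,0]<x1)&(p[:,1]<y1); i,j,p,c=i[k],j[k],p[k],c[k]
        o=np.argsort(p[:,2],kind='stable'); 
        for a,b,z,cc in zip(i[o],j[o],p[o,2],c[o]):
            if z>Z[a,b]: Z[a,b]=z;C[a,b]=cc
    return Z,C
E
python3 - <<'E'
from top import *
Z,C=top([('scene','scene0'),('side','side0')],.1,.85,-.4,.55,.00125*1.0,'',.3)
h=np.clip(Z/.2,0,1)*255; V=cv2.applyColorMap(h.astype(np.uint8),cv2.COLORMAP_JET); V[Z<-.5]=0
for k in range(1,9): cv2.putText(V,f'x{k/10:.1f}',(0,int((.85-k/10)/.00125)),0,.4,(255,255,255),1); cv2.line(V,(0,int((.85-k/10)/.00125)),(760,int((.85-k/10)/.00125)),(90,90,90),1)
for k in range(-3,6): cv2.putText(V,f'y{k/10:.1f}',(int((.55-k/10)/.00125),10),0,.4,(255,255,255),1); cv2.line(V,(int((.55-k/10)/.00125),0),(int((.55-k/10)/.00125),600),(90,90,90),1)
cv2.imwrite('pics/top0.png',V)
E
```

```text
(no output)
```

View pics/top0.png

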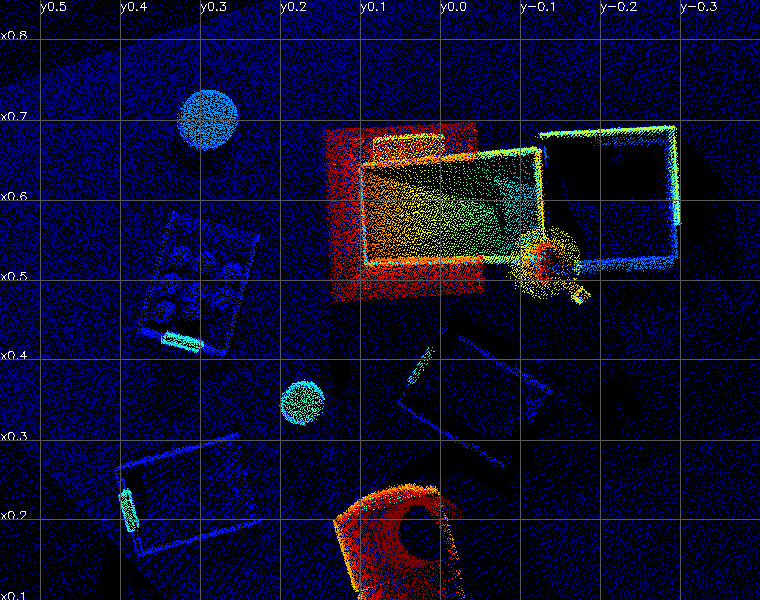

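The height map shows everything clearly. The loaded tray's handle is near (0.425,0.325) with its lip pointing +x. The hopper is at about (0.58,0.05), the knob at about (0.52,-0.13) and the tub at about (0.6,-0.21). Now I'll fit exact poses.

```bash
python3 - <<'E'
from top import *
A=[];Cc=[]
for n in('scene','side'):
    im,d,P=pts(n,n+'0'); m=d>0; A.append(P[m]); Cc.append(im[m].astype(int))
def box(l,*b):
    out=[]
    for a in A:
        k=np.ones(len(a),bool)
        for i in range(3): k&=(a[:,i]>b[2*i])&(a[:,i]<b[2*i+1])
        out.append(a[k])
    print(l,[len(o) for o in out]); return out
for l,b in dict(tray=(.38,.62,.2,.4,.02,.035),handle=(.38,.47,.27,.38,.06,.095),handletop=(.38,.47,.27,.38,.084,.095),rim=(.4,.75,-.07,.16,.183,.195),knob=(.49,.56,-.17,-.09,.17,.19),tubwalls=(.5,.72,-.32,-.13,.10,.125),pt=(.3,.4,.13,.22,.07,.1),ps=(.64,.76,.24,.34,.045,.06)).items():
    o=box(l,*b)
    for p in o+[np.vstack(o)]:
        if len(p)>10:
            (c,s,an)=cv2.minAreaRect(p[:,:2].astype(np.float32)); print('  ',np.round(c,4),np.round(s,4),round(an,2),'zmax',p[:,2].max().round(4),p.mean(0).round(4))
s=manip.get_state(); print(Ro.from_quat(np.r_[s['ee_rot'][1:],s['ee_rot'][0]]).as_matrix().round(3))
im,d,P=pts('wrist','wrist0'); print(P[240,320])
E
```

```text
tray [1302, 819]
   [0.4965 0.2998] [0.114  0.1597] 74.54 zmax 0.0349 [0.486  0.3051 0.0273]
   [0.4923 0.3045] [0.1143 0.1621] 74.57 zmax 0.0349 [0.4779 0.3111 0.0265]
   [0.4939 0.3024] [0.1175 0.1662] 74.54 zmax 0.0349 [0.4829 0.3074 0.027 ]
handle [322, 206]
   [0.4233 0.32  ] [0.0497 0.0149] 74.66 zmax 0.0914 [0.4262 0.3197 0.0775]
   [0.4202 0.3245] [0.0499 0.0123] 76.94 zmax 0.091 [0.4189 0.3255 0.0781]
   [0.4226 0.3221] [0.0534 0.0173] 75.12 zmax 0.0914 [0.4234 0.3219 0.0778]
handletop [111, 77]
   [0.423  0.3198] [0.049  0.0137] 72.06 zmax 0.0914 [0.4248 0.3205 0.0879]
   [0.4208 0.325 ] [0.0481 0.0105] 73.44 zmax 0.091 [0.4204 0.325  0.087 ]
   [0.4225 0.322 ] [0.0529 0.0157] 73.44 zmax 0.0914 [0.423  0.3223 0.0875]
rim [2600, 1176]
   [0.5856 0.0426] [0.2154 0.1882] 3.1 zmax 0.1945 [0.5864 0.0673 0.1897]
   [0.5849 0.0465] [0.2174 0.1909] 2.95 zmax 0.1944 [0.5831 0.0732 0.1874]
   [0.5849 0.0453] [0.2174 0.1934] 2.95 zmax 0.1945 [0.5853 0.0691 0.189 ]
knob [185, 108]
   [ 0.5233 -0.1323] [0.049  0.0161] 3.47 zmax 0.188 [ 0.5273 -0.1307  0.1817]
   [ 0.5204 -0.1285] [0.046
[... 283 characters left out ...]
 [ 0.6489 -0.2437  0.1086]
   [ 0.5964 -0.2145] [0.1868 0.1725] 2.89 zmax 0.1245 [ 0.6456 -0.2264  0.1114]
pt [372, 380]
   [0.3483 0.1699] [0.0516 0.0503] 14.62 zmax 0.0906 [0.3534 0.1697 0.084 ]
   [0.3448 0.1741] [0.0497 0.0534] 43.84 zmax 0.0897 [0.343  0.1758 0.0823]
   [0.346  0.1719] [0.0544 0.0557] 17.25 zmax 0.0906 [0.3481 0.1728 0.0831]
ps [1342, 529]
   [0.7023 0.2884] [0.0709 0.0711] 48.84 zmax 0.0597 [0.7053 0.2879 0.0556]
   [0.699  0.2927] [0.0711 0.0751] 89.53 zmax 0.0599 [0.6967 0.2938 0.0526]
   [0.7   0.291] [0.073  0.0771] 67.43 zmax 0.0599 [0.7029 0.2896 0.0547]
[[-0.     0.403 -0.915]
 [ 0.001 -0.915 -0.403]
 [-1.    -0.001 -0.   ]]
[ 0.19534116 -0.54171393 -0.00204354]
```

Request:
play_rows([
  [[0, 0, -0.699, -0.516, -140.7], [0, 0, -0.699, -0.516, -140.7], [0, 0, -0.699, -0.516, -140.7], [0, 0, -0.699, -0.516, -140.7], [0, 0, -0.699, -0.516, -140.7], [0, 0, -0.699, -0.516, -140.7], [0, 0, -0.699, -0.516, -140.7], [0, 0, -0.699, -0.516, -140.7], [0, 0, -0.699, -0.516, -140.7], [0, 0, -0.699, -0.516, -140.7], [0, 0, -0.699, -0.516, -140.7], [0, 0, -0.699, -0.516, -140.7]],
])

```text
clock: 1.35
position: [0.363, 0.0612, 0.2318]
ee_rot: [0.634, 0.315, 0.633, -0.314]
contact_force: [1.3, -0.7, -0.8]
width: 0.0854
```

```bash
cat >> h.py <<'E'
def go(target,yaw,up=None):
    s=manip.get_state(); R=Ro.from_quat(np.r_[s['ee_rot'][1:],s['ee_rot'][0]]).as_matrix()
    d=R.T@(np.array(target)-s['position']); cy=np.degrees(np.arctan2(R[1,1],R[0,1]))
    t=(cy-yaw+180)%360-180
    print('pos',s['position'].round(4),'tilt',np.round(R[:,0],4),'yaw',round(cy,2),'shift',d.round(4),'turn',round(t,2),'q',np.degrees(s['qpos']).round(1),'w',round(s['width'],4),'t',s['clock'])
E
python3 -c "
from h import *
go([.422,.322,.18],74.5)"
```

```text
pos [0.363  0.0612 0.2318] tilt [ 1.1e-03  9.0e-04 -1.0e+00] yaw 37.26 shift [ 0.0521  0.2048 -0.1718] turn -37.24 q [-1.30e+00 -2.70e+00  1.08e+02  1.00e-01  7.46e+01 -3.86e+01] w 0.0854 t 1.35
```

Request:
play_rows([
  [[0, 0.052, 0.205, -0.172, -37.2], [0, 0.052, 0.205, -0.172, -37.2], [0, 0.052, 0.205, -0.172, -37.2], [0, 0.052, 0.205, -0.172, -37.2], [0, 0.052, 0.205, -0.172, -37.2], [0, 0.052, 0.205, -0.172, -37.2], [0, 0.052, 0.205, -0.172, -37.2], [0, 0.052, 0.205, -0.172, -37.2], [0, 0.052, 0.205, -0.172, -37.2]],
])

```text
clock: 2.25
position: [0.4217, 0.321, 0.1801]
ee_rot: [0.701, 0.096, 0.7, -0.096]
contact_force: [-0.1, -0.0, -0.1]
width: 0.085
```

```bash
python3 -c "
from h import *
shot('wrist','wrist1'); s=manip.get_state()
print(proj('wrist',[[.4222,.322,.088],[.4222+.0067,.322+.0241,.088],[.4222-.0067,.322-.0241,.088]],s['position'],s['ee_rot']).round(0))
go([.4222,.322,.055],74.5)"
```

```text
[[321. 243.]
 [359. 243.]
 [284. 243.]]
pos [0.4218 0.3209 0.1804] tilt [ 1.2e-03  4.0e-04 -1.0e+00] yaw 74.39 shift [ 1.254e-01  1.000e-03 -1.000e-04] turn -0.11 q [ 29.8  13.9  96.5  -0.   69.6 -44.6] w 0.0855 t 2.3
```

View pics/wrist1.png

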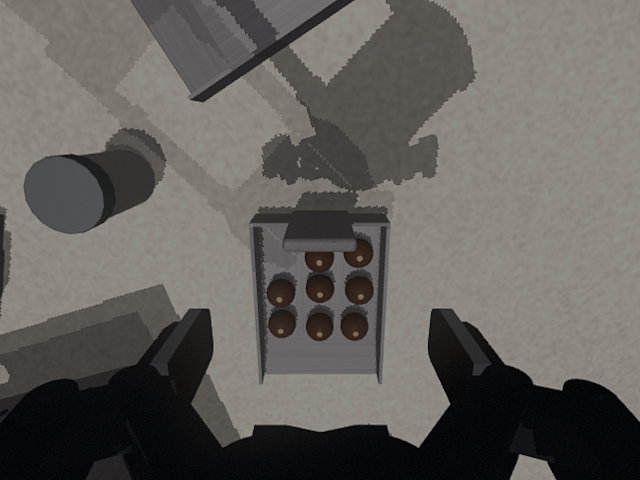

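The wrist view shows the handle plate top at (285–356, 244), matching the prediction to within 3 px. All eight nuts are in the tray at u 280–360, v 250–325. Descending to pinch the plate across its width.

Request:
play_rows([
  [[0, 0.06, 0.001, 0, -0.1], [0, 0.1, 0.001, 0, -0.1], [0, 0.125, 0.001, 0, -0.1], [0, 0.125, 0.001, 0, -0.1], [1, 0.125, 0.001, 0, -0.1], [1, 0.125, 0.001, 0, -0.1], [1, 0.125, 0.001, 0, -0.1], [1, 0.125, 0.001, 0, -0.1], [1, 0.125, 0.001, 0, -0.1], [1, 0.125, 0.001, 0, -0.1], [1, 0.125, 0.001, 0, -0.1]],
], grip_force=100)

```text
clock: 3.4
position: [0.4239, 0.3226, 0.0581]
ee_rot: [0.703, 0.097, 0.699, -0.094]
contact_force: [0.3, -1.0, 5.8]
width: 0.048
```

Request:
play_rows([
  [[1, -0.008, 0, 0, 0], [1, -0.012, 0, 0, 0], [1, -0.012, 0, 0, 0], [1, -0.012, 0, 0, 0]],
])

```text
clock: 3.8
position: [0.4237, 0.3226, 0.0703]
ee_rot: [0.703, 0.097, 0.699, -0.094]
contact_force: [-0.5, -0.7, -3.4]
width: 0.048
```

```bash
python3 -c "
from h import *
go([.4222,.322,.3],74.5)
shot('wrist','wrist2');shot('scene','scene2')
im,d,P=pts('scene','scene2')
m=(d>0)&(P[...,0]>.39)&(P[...,0]<.6)&(P[...,1]>.22)&(P[...,1]<.38)&(P[...,2]<.15)
p=P[m]; a=np.array([np.cos(np.radians(-15.5)),np.sin(np.radians(-15.5))]); s=(p[:,:2]-[.4222,.322])@a; l=(p[:,:2]-[.4222,.322])@[-a[1],a[0]]
for w in (-1,1):
  for lo in np.arange(0,.16,.02):
    k=(s>lo)&(s<lo+.02)&(l*w>.045)&(l*w<.064)
    print(w,lo.round(2),np.percentile(p[k,2],95).round(4) if k.sum()>5 else None)
"
```

```text
pos [0.4237 0.3226 0.0703] tilt [ 0.0058  0.0025 -1.    ] yaw 74.49 shift [-2.297e-01 -0.000e+00 -2.000e-04] turn -0.01 q [ 29.8  20.2 105.2  -0.   54.3 -44.6] w 0.048 t 3.8
-1 0.0 0.1482
-1 0.02 0.0468
-1 0.04 0.0469
-1 0.06 0.0466
-1 0.08 0.0461
-1 0.1 0.0469
-1 0.12 0.0467
-1 0.14 0.0437
1 0.0 0.1473
1 0.02 0.0467
1 0.04 0.0472
1 0.06 0.0469
1 0.08 0.0471
1 0.1 0.0457
1 0.12 0.0461
1 0.14 0.0451
```

View pics/scene2.png

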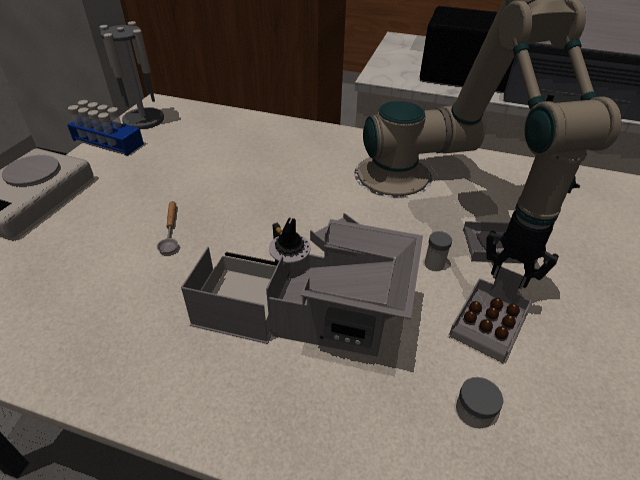

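View pics/wrist2.png

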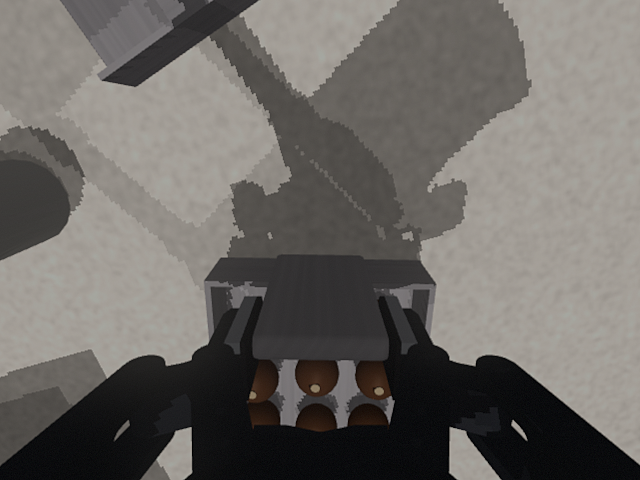

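The tray is 12 mm up and level: its walls sit at 46–47 mm all along. The grip holds it rigidly. Lifting smoothly.

Request:
play_rows([
  [[1, -0.01, 0, 0, 0], [1, -0.03, 0, 0, 0], [1, -0.055, 0, 0, 0], [1, -0.08, 0, 0, 0], [1, -0.105, 0, 0, 0], [1, -0.13, 0, 0, 0], [1, -0.155, 0, 0, 0], [1, -0.18, 0, 0, 0], [1, -0.205, 0, 0, 0], [1, -0.222, 0, 0, 0], [1, -0.232, 0, 0, 0], [1, -0.232, 0, 0, 0]],
])

```text
clock: 5.1
position: [0.4228, 0.3222, 0.3033]
ee_rot: [0.703, 0.097, 0.698, -0.094]
contact_force: [0.1, -0.2, -3.1]
width: 0.0482
```

```bash
python3 -c "
from h import *
go([.582,.099,.302],3.1)
"
```

```text
pos [0.4228 0.3222 0.3033] tilt [ 0.0074  0.0035 -1.    ] yaw 74.49 shift [ 0.0017 -0.1725  0.2131] turn 71.39 q [ 29.8   9.9  84.1  -0.   85.6 -44.6] w 0.0482 t 5.1
```

Request:
play_rows([
  [[1, 0, -0.004, 0.005, 2], [1, 0, -0.012, 0.015, 5], [1, 0, -0.025, 0.03, 10], [1, 0, -0.038, 0.045, 15], [1, 0, -0.051, 0.06, 20], [1, 0, -0.064, 0.076, 25], [1, 0, -0.077, 0.092, 31], [1, 0, -0.09, 0.108, 37], [1, 0, -0.102, 0.124, 43], [1, 0, -0.112, 0.138, 48], [1, 0, -0.12, 0.148, 51], [1, 0, -0.124, 0.153, 53]],
])

```text
clock: 6.3
position: [0.5377, 0.1597, 0.3023]
ee_rot: [0.585, 0.401, 0.582, -0.398]
contact_force: [-0.4, 0.1, -2.2]
width: 0.048
```

```bash
python3 -c "
from h import *
go([.582,.099,.302],3.1)
"
```

```text
pos [0.5377 0.1597 0.3023] tilt [ 0.0055  0.0021 -1.    ] yaw 21.18 shift [0.0004 0.0194 0.0726] turn 18.08 q [  9.4  12.6  80.7   0.1  86.4 -11.8] w 0.048 t 6.3
```

Request:
play_rows([
  [[1, 0, 0.002, 0.005, 2], [1, 0, 0.004, 0.017, 5], [1, 0, 0.008, 0.032, 9], [1, 0, 0.013, 0.048, 13], [1, 0, 0.017, 0.062, 16], [1, 0, 0.019, 0.07, 18.1], [1, 0, 0.019, 0.0725, 18.1], [1, 0, 0.019, 0.0725, 18.1], [1, 0, 0.019, 0.0725, 18.1]],
])

```text
clock: 7.2
position: [0.5811, 0.0995, 0.3024]
ee_rot: [0.514, 0.488, 0.513, -0.484]
contact_force: [-0.0, 0.0, -4.1]
width: 0.0483
```

```bash
python3 -c "
from h import *
go([.582,.099,.302],3.1)
shot('wrist','wrist3');shot('scene','scene3');shot('side','side3')
"
```

```text
pos [0.5811 0.0995 0.3024] tilt [ 0.0051  0.0027 -1.    ] yaw 3.12 shift [0.0004 0.0008 0.0005] turn 0.02 q [ 2.9 15.2 77.1  0.1 87.4 -0.3] w 0.0483 t 7.2
```

View pics/scene3.png

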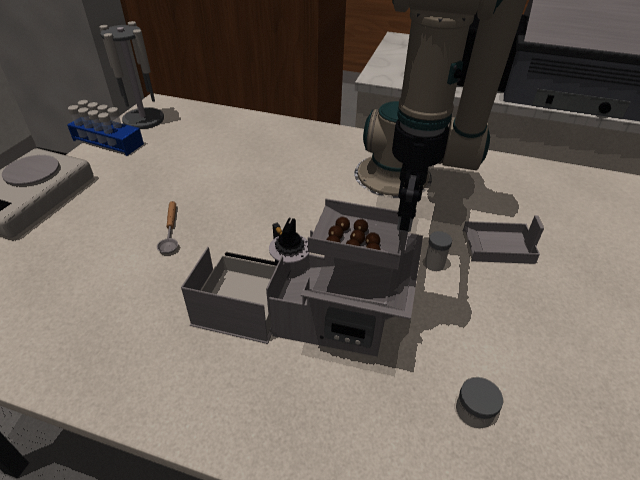

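View pics/side3.png

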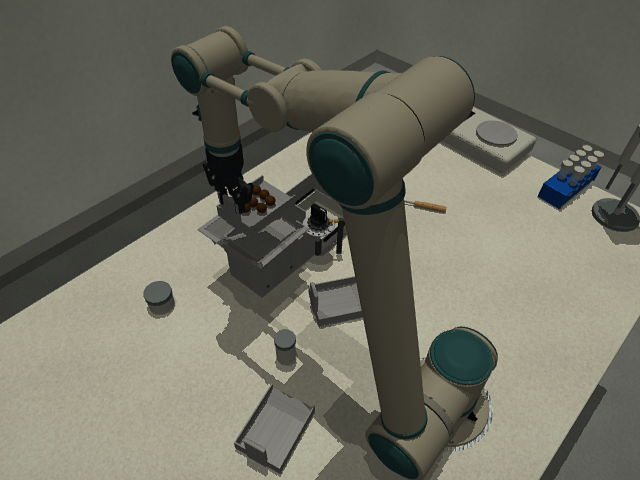

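View pics/wrist3.png

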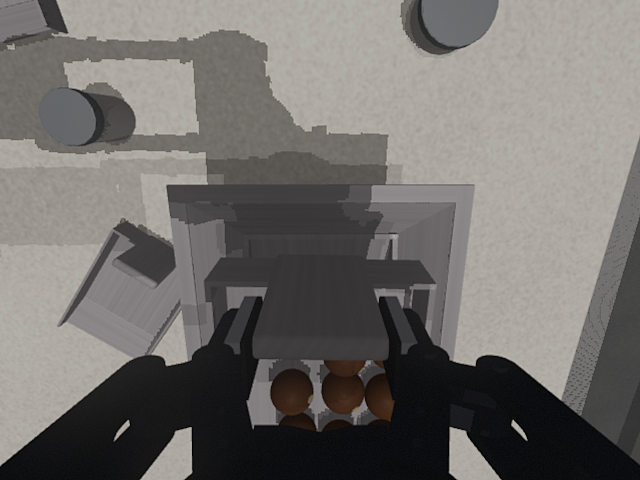

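The tray is level and centred over the hopper, with all the nuts still in it. Now I'll lower the grip force stepwise so that the tray pivots lip-down between the pads.

Request:
play_rows([
  [[1, 0, 0, 0, 0], [1, 0, 0, 0, 0]],
], grip_force=50)

```text
clock: 7.55
position: [0.5811, 0.0999, 0.3027]
ee_rot: [0.514, 0.488, 0.513, -0.484]
contact_force: [0.0, 0.2, -3.0]
width: 0.0482
```

```bash
python3 -c "
from h import *
shot('wrist','wrist4');im=np.load('pics/wrist3.npz')['im'].astype(int);j=np.load('pics/wrist4.npz')['im'].astype(int);print(abs(im-j).mean())
"
```

```text
1.4065863715277778
```

Request:
play_rows([
  [[1, 0, 0, 0, 0], [1, 0, 0, 0, 0]],
], grip_force=30)

```text
clock: 7.8
position: [0.5811, 0.0998, 0.3027]
ee_rot: [0.514, 0.488, 0.513, -0.484]
contact_force: [-0.0, -0.2, -2.4]
width: 0.0481
```

```bash
python3 -c "
from h import *
shot('wrist','wrist5');im=np.load('pics/wrist3.npz')['im'].astype(int);j=np.load('pics/wrist5.npz')['im'].astype(int);print(abs(im-j).mean())
"
```

```text
1.3975336371527778
```

Request:
play_rows([
  [[1, 0, 0, 0, 0], [1, 0, 0, 0, 0], [1, 0, 0, 0, 0]],
], grip_force=20)

```text
clock: 8.15
position: [0.5811, 0.0997, 0.3027]
ee_rot: [0.514, 0.488, 0.513, -0.484]
contact_force: [-0.2, -0.9, -4.0]
width: 0.048
```

```bash
python3 -c "
from h import *
shot('wrist','wrist6');im=np.load('pics/wrist3.npz')['im'].astype(int);j=np.load('pics/wrist6.npz')['im'].astype(int);print(abs(im-j).mean())
"
```

```text
1.3510188802083334
```

View pics/wrist6.png

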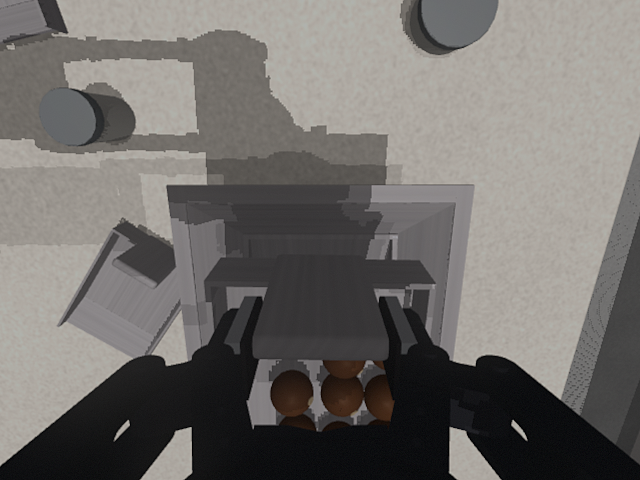

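Even 20 N holds it level. The pad patch is too long, so its friction torque is too high. I'll measure how far the pads overlap the plate before choosing a shallower pinch.

```bash
python3 -c "
from h import *
im,d,P=pts('wrist','wrist6'); s=manip.get_state(); R=Ro.from_quat(np.r_[s['ee_rot'][1:],s['ee_rot'][0]]).as_matrix()
L=(P-s['position'])@R
np.set_printoptions(suppress=True)
for u in (240,246,252,258,262):
  for v in range(285,365,10): print(u,v,im[v,u],L[v,u].round(4))
# plate top
for v in (330,336,342,348,354,358): print('plate',v,L[v,320].round(4))
"
```

```text
240 285 [61 59 61] [ 0.0254 -0.0384 -0.001 ]
240 295 [117 115 116] [ 0.0549 -0.0457  0.0186]
240 305 [84 82 84] [-0.0157 -0.0293 -0.0114]
240 315 [57 57 59] [-0.0227 -0.0279 -0.011 ]
240 325 [60 60 61] [-0.03   -0.0264 -0.0112]
240 335 [58 58 59] [-0.0364 -0.0251 -0.0112]
240 345 [17 16 17] [-0.0409 -0.0242 -0.0104]
240 355 [21 20 22] [-0.0406 -0.0245 -0.0066]
246 285 [61 59 60] [ 0.0244 -0.0352 -0.0015]
246 295 [112 108 110] [ 0.0538 -0.042   0.0181]
246 305 [58 58 60] [-0.0151 -0.0272 -0.0111]
246 315 [58 58 59] [-0.0236 -0.0256 -0.0115]
246 325 [31 31 32] [-0.0306 -0.0242 -0.0115]
246 335 [21 20 22] [-0.0359 -0.0233 -0.0109]
246 345 [22 21 22] [-0.0389 -0.0228 -0.0091]
246 355 [18 18 18] [-0.0392 -0.0229 -0.0056]
252 285 [61 59 60] [ 0.0247 -0.0324 -0.0014]
252 295 [112 109 109] [ 0.0525 -0.0382  0.0175]
252 305 [58 58 60] [-0.016  -0.0247 -0.0115]
252 315 [20 21 21] [-0.0241 -0.0233 -0.0118]
252 325 [21 19 22] [-0.027  -0.0229 -0.0094]
252 335 [25 24 25] [-0.0289 -0.0227 -0.0066]
252 345 [48 45 47] [-0.0294 -0.0229 -0.0029]
252 355 [27 27 28] [-0.0298 -0.023   0.0009]
258 285 [63
[... 230 characters left out ...]
5 56] [-0.0277 -0.0209 -0.0058]
258 345 [67 64 66] [-0.0301 -0.0206 -0.0033]
258 355 [64 63 64] [-0.0299 -0.0209  0.0008]
262 285 [62 60 62] [ 0.0249 -0.0275 -0.0013]
262 295 [124 120 121] [ 0.0543 -0.0328  0.0183]
262 305 [39 37 39] [-0.0052 -0.0228 -0.0059]
262 315 [55 52 54] [-0.014  -0.0215 -0.0062]
262 325 [55 53 55] [-0.0224 -0.0202 -0.0067]
262 335 [58 57 58] [-0.0273 -0.0195 -0.0056]
262 345 [67 64 65] [-0.0304 -0.0192 -0.0036]
262 355 [62 60 61] [-0.03   -0.0194  0.0007]
plate 330 [-0.0238  0.001  -0.0055]
plate 336 [-0.0281  0.001  -0.0057]
plate 342 [-0.031   0.001  -0.0051]
plate 348 [-0.0303  0.001  -0.0023]
plate 354 [-0.0295  0.001   0.0006]
plate 358 [-0.029   0.001   0.0027]
```

The pads overlap the plate by about 20 mm. I'll set the tray on the clear bench behind the counter (also a good final spot) and pinch again with only about 6 mm overlap. Then a strong grip carries it and a weak grip lets it pivot.

Request:
play_rows([
  [[1, 0, 0, 0, 0], [1, 0, 0, 0, 0], [1, 0, 0, -0.01, 0], [1, 0, 0, -0.03, 0], [1, 0, 0, -0.055, 0], [1, 0, 0, -0.08, 0], [1, 0, 0, -0.11, 0], [1, 0, 0, -0.14, 0], [1, 0, 0, -0.17, 0], [1, 0, 0, -0.2, 0], [1, 0, 0, -0.22, 0], [1, 0, 0, -0.235, 0]],
], grip_force=100)

```text
clock: 9.4
position: [0.5679, 0.3362, 0.303]
ee_rot: [0.515, 0.488, 0.513, -0.484]
contact_force: [0.5, 0.4, -2.2]
width: 0.0478
```

```bash
python3 -c "
from h import *
go([.57,.334,.060],3.1)
"
```

```text
pos [0.5679 0.3362 0.303 ] tilt [ 0.0055  0.0025 -1.    ] yaw 3.22 shift [0.243  0.0007 0.0028] turn 0.12 q [24.6 21.6 67.6 -0.  90.4 21.4] w 0.0478 t 9.4
```

Request:
play_rows([
  [[1, 0.02, 0, 0, 0], [1, 0.05, 0, 0, 0], [1, 0.085, 0, 0, 0], [1, 0.12, 0, 0, 0], [1, 0.155, 0, 0, 0], [1, 0.185, 0, 0, 0], [1, 0.21, 0, 0, 0], [1, 0.225, 0, 0, 0], [1, 0.235, 0, 0, 0], [1, 0.24, 0, 0, 0], [1, 0.244, 0, 0, 0], [1, 0.245, 0, 0, 0]],
])

```text
clock: 10.6
position: [0.5697, 0.337, 0.0587]
ee_rot: [0.515, 0.488, 0.513, -0.483]
contact_force: [-0.2, 0.6, -0.6]
width: 0.0478
```

Request:
play_rows([
  [[0.3, 0, 0, 0, 0], [0.3, 0, 0, 0, 0], [0.3, -0.005, 0, 0, 0], [0.3, -0.012, 0, 0, 0], [0.3, -0.012, 0, 0, 0]],
])

```text
clock: 11.1
position: [0.5708, 0.3375, 0.0726]
ee_rot: [0.515, 0.489, 0.512, -0.482]
contact_force: [-0.0, 1.0, 0.3]
width: 0.0598
```

```bash
python3 -c "
from h import *
go([.57,.334,.071],3.1)
shot('wrist','wrist7');shot('scene','scene7')
im,d,P=pts('wrist','wrist7'); s=manip.get_state(); R=Ro.from_quat(np.r_[s['ee_rot'][1:],s['ee_rot'][0]]).as_matrix()
L=(P-s['position'])@R
for v in range(320,400,8): print('plate',v,L[v,320].round(4),P[v,320].round(4))
"
```

```text
pos [0.5708 0.3375 0.0726] tilt [ 0.0099  0.0044 -0.9999] yaw 3.22 shift [ 0.0016 -0.001   0.0035] turn 0.12 q [24.6 29.5 88.  -0.  61.9 21.4] w 0.0598 t 11.1
plate 320 [-0.0169  0.0017 -0.0053] [0.5713 0.3425 0.0884]
plate 328 [-0.0169  0.0017 -0.0019] [0.5715 0.3391 0.0884]
plate 336 [-0.0176  0.0017  0.0012] [0.5717 0.336  0.0891]
plate 344 [0.0437 0.0019 0.0446] [0.5747 0.2929 0.0277]
plate 352 [0.0441 0.0019 0.0502] [0.5751 0.2873 0.0273]
plate 360 [0.0516 0.0019 0.061 ] [0.5757 0.2766 0.0197]
plate 368 [0.0473 0.0019 0.0636] [0.5759 0.2739 0.0239]
plate 376 [0.0446 0.0019 0.0672] [0.576  0.2703 0.0267]
plate 384 [0.0426 0.0019 0.0714] [0.5762 0.2662 0.0286]
plate 392 [0.0447 0.0019 0.0789] [0.5767 0.2587 0.0265]
```

View pics/wrist7.png

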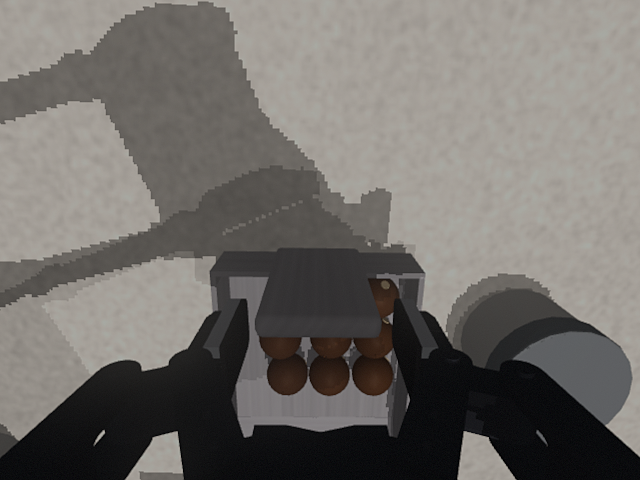

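View pics/scene7.png

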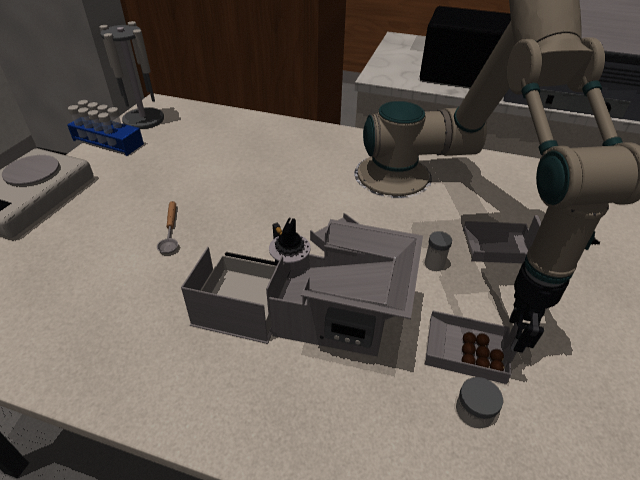

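Closure maps linearly to width, and the plate top is 17 mm above the TCP, giving about 6 mm of pad overlap. The tray is flat on the bench with the nuts still in it. Gripping hard and lifting slightly.

Request:
play_rows([
  [[1, 0, 0, 0, 0], [1, 0, 0, 0, 0], [1, 0, 0, 0, 0], [1, 0, 0, 0, 0], [1, -0.005, 0, 0, 0], [1, -0.01, 0, 0, 0], [1, -0.01, 0, 0, 0], [1, -0.01, 0, 0, 0]],
], grip_force=120)

```text
clock: 12.0
position: [0.5698, 0.3371, 0.0812]
ee_rot: [0.515, 0.488, 0.513, -0.483]
contact_force: [-0.2, -0.5, -2.7]
width: 0.0466
```

```bash
cat > lev.py <<'E'
from h import *
import sys
f=sys.argv[1]; shot('scene',f); s=manip.get_state(); R=Ro.from_quat(np.r_[s['ee_rot'][1:],s['ee_rot'][0]]).as_matrix()
go(s['position'],3.1)
im,d,P=pts('scene',f); L=(P-s['position'])@R
for lo in np.arange(.02,.16,.02):
    o=[]
    for w in(-1,1):
        k=(d>0)&(L[...,2]>lo)&(L[...,2]<lo+.02)&(L[...,1]*w>.045)&(L[...,1]*w<.065)&(P[...,2]>.005)
        o.append(np.percentile(P[k][:,2],95).round(4) if k.sum()>5 else None)
    print(lo.round(2),o)
E
python3 lev.py scene8
```

```text
pos [0.5697 0.337  0.081 ] tilt [ 0.0072  0.0032 -1.    ] yaw 3.21 shift [0. 0. 0.] turn 0.11 q [24.6 29.  87.5 -0.  63.1 21.4] w 0.0462 t 12.05
0.02 [np.float64(0.0421), np.float64(0.4742)]
0.04 [np.float64(0.0418), np.float64(0.4719)]
0.06 [np.float64(0.4994), np.float64(0.0416)]
0.08 [np.float64(0.4984), np.float64(0.0412)]
0.1 [np.float64(0.0397), np.float64(0.0406)]
0.12 [np.float64(0.0395), np.float64(0.0395)]
0.14 [np.float64(0.0388), np.float64(0.0397)]
0.16 [None, None]
```

Request:
play_rows([
  [[1, -0.01, 0, 0, 0], [1, -0.02, 0, 0, 0], [1, -0.02, 0, 0, 0], [1, -0.02, 0, 0, 0], [1, -0.02, 0, 0, 0]],
])

```text
clock: 12.55
position: [0.5694, 0.3369, 0.101]
ee_rot: [0.515, 0.488, 0.513, -0.483]
contact_force: [0.4, -0.4, -3.4]
width: 0.0461
```

```bash
python3 lev.py scene9
```

```text
pos [0.5693 0.3368 0.1008] tilt [ 0.0066  0.003  -1.    ] yaw 3.21 shift [0. 0. 0.] turn 0.11 q [24.6 28.  86.2 -0.  65.4 21.4] w 0.0458 t 12.6
0.02 [np.float64(0.0619), np.float64(0.4944)]
0.04 [np.float64(0.0615), np.float64(0.4913)]
0.06 [np.float64(0.515), np.float64(0.0617)]
0.08 [np.float64(0.5139), np.float64(0.0613)]
0.1 [np.float64(0.0593), np.float64(0.0604)]
0.12 [np.float64(0.0591), np.float64(0.0594)]
0.14 [np.float64(0.0588), np.float64(0.0597)]
0.16 [None, None]
```

Stable, with no creep. Lifting and carrying it back over the hopper.

Request:
play_rows([
  [[1, -0.01, 0, 0, 0], [1, -0.03, 0, 0, 0], [1, -0.055, 0, 0, 0], [1, -0.08, 0, 0, 0], [1, -0.105, 0, 0, 0], [1, -0.13, 0, 0, 0], [1, -0.155, 0, 0, 0], [1, -0.178, 0, 0, 0], [1, -0.197, 0, 0, 0], [1, -0.21, 0, 0, 0], [1, -0.215, 0, 0, 0], [1, -0.215, 0, 0, 0]],
])

```text
clock: 13.8
position: [0.5679, 0.3362, 0.3162]
ee_rot: [0.515, 0.488, 0.513, -0.483]
contact_force: [-0.4, 0.5, -3.6]
width: 0.0457
```

```bash
python3 -c "
from h import *
go([.583,.102,.316],3.1)"
```

```text
pos [0.5679 0.3362 0.3162] tilt [ 0.0073  0.0033 -1.    ] yaw 3.22 shift [-0.0004  0.002   0.2347] turn 0.12 q [24.6 21.4 66.1 -0.  92.  21.4] w 0.0457 t 13.8
```

Request:
play_rows([
  [[1, 0, 0, 0.008, 0], [1, 0, 0, 0.025, 0], [1, 0, 0.001, 0.05, 0], [1, 0, 0.001, 0.075, 0], [1, 0, 0.001, 0.1, 0], [1, 0, 0.001, 0.125, 0], [1, 0, 0.002, 0.15, 0], [1, 0, 0.002, 0.175, 0], [1, 0, 0.002, 0.197, 0], [1, 0, 0.002, 0.215, 0], [1, 0, 0.002, 0.228, 0], [1, 0, 0.002, 0.235, 0]],
])

```text
clock: 15.0
position: [0.5826, 0.0997, 0.3151]
ee_rot: [0.514, 0.488, 0.512, -0.484]
contact_force: [0.0, -0.2, -2.9]
width: 0.0461
```

Request:
play_rows([
  [[1, 0, 0, 0, 0], [1, 0, 0, 0, 0]],
], grip_force=60)

```text
clock: 15.2
position: [0.5824, 0.0998, 0.3149]
ee_rot: [0.514, 0.488, 0.513, -0.484]
contact_force: [0.6, 0.8, -3.6]
width: 0.0459
```

```bash
python3 -c "
from h import *
go([.583,.102,.316],3.1)
shot('scene','scene10');shot('wrist','wrist10')"
```

```text
pos [0.5824 0.0998 0.3149] tilt [ 0.0055  0.003  -1.    ] yaw 3.1 shift [-0.0011  0.0007 -0.0022] turn 0.0 q [ 2.9 15.1 75.6  0.2 89.  -0.2] w 0.0459 t 15.2
```

View pics/scene10.png

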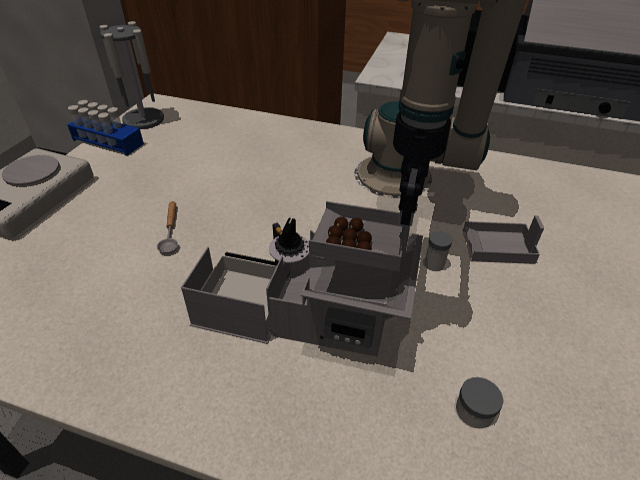

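View pics/wrist10.png

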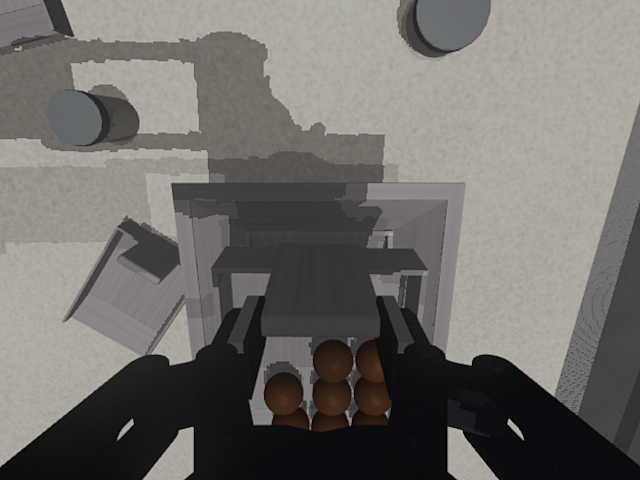

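All eight nuts are still aboard and the tray is over the mouth. Reducing the grip.

Request:
play_rows([
  [[1, 0, 0, 0, 0], [1, 0, 0, 0, 0]],
], grip_force=35)

```text
clock: 15.5
position: [0.5824, 0.1012, 0.315]
ee_rot: [0.514, 0.488, 0.513, -0.483]
contact_force: [-0.1, -0.0, -2.7]
width: 0.0459
```

```bash
python3 -c "
from h import *
shot('wrist','wrist11');im=np.load('pics/wrist10.npz')['im'].astype(int);j=np.load('pics/wrist11.npz')['im'].astype(int);print(abs(im-j).mean())
"
```

```text
2.066150173611111
```

Request:
play_rows([
  [[1, 0, 0, 0, 0], [1, 0, 0, 0, 0], [1, 0, 0, 0, 0]],
], grip_force=20)

```text
clock: 15.85
position: [0.5825, 0.1011, 0.315]
ee_rot: [0.515, 0.488, 0.513, -0.483]
contact_force: [-0.3, 0.3, -3.1]
width: 0.046
```

```bash
python3 -c "
from h import *
shot('wrist','wrist12');im=np.load('pics/wrist10.npz')['im'].astype(int);j=np.load('pics/wrist12.npz')['im'].astype(int);print(abs(im-j).mean())
"
```

```text
1.9615983072916667
```

View pics/wrist12.png

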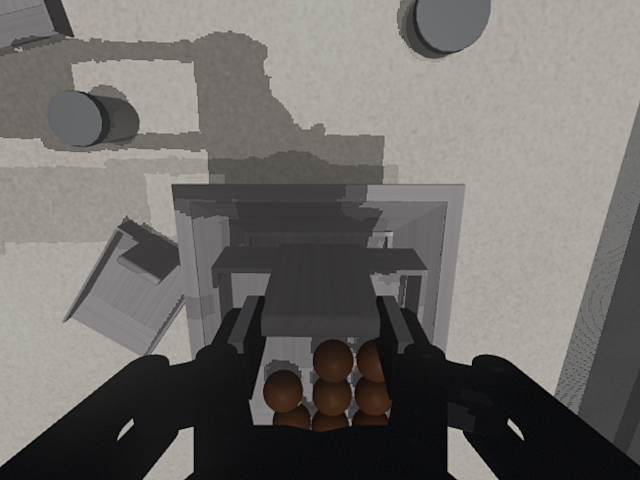

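Still held at 20 N. I'll use the linear closure map to bring the commanded width slowly up to the contact width (46 mm, about 0.461 closure), bleeding off the squeeze.

Request:
play_rows([
  [[0.55, 0, 0, 0, 0], [0.52, 0, 0, 0, 0], [0.5, 0, 0, 0, 0], [0.495, 0, 0, 0, 0], [0.49, 0, 0, 0, 0]],
])

```text
clock: 16.4
position: [0.5825, 0.101, 0.315]
ee_rot: [0.515, 0.488, 0.513, -0.484]
contact_force: [-0.1, 0.5, -2.1]
width: 0.0461
```

```bash
cat > df.py <<'E'
from h import *
import sys
shot('wrist',sys.argv[1]);im=np.load('pics/wrist12.npz')['im'].astype(int);j=np.load('pics/'+sys.argv[1]+'.npz')['im'].astype(int);print(abs(im-j)[240:430,250:390].mean())
E
python3 df.py wrist13
```

```text
1.1919172932330826
```

Request:
play_rows([
  [[0.487, 0, 0, 0, 0], [0.484, 0, 0, 0, 0], [0.481, 0, 0, 0, 0], [0.478, 0, 0, 0, 0], [0.476, 0, 0, 0, 0], [0.474, 0, 0, 0, 0]],
])

```text
clock: 17.05
position: [0.5825, 0.101, 0.315]
ee_rot: [0.515, 0.488, 0.513, -0.484]
contact_force: [-0.5, 0.4, -2.3]
width: 0.0458
```

```bash
python3 df.py wrist14
```

```text
1.2319799498746866
```

Request:
play_rows([
  [[0.472, 0, 0, 0, 0], [0.47, 0, 0, 0, 0], [0.468, 0, 0, 0, 0], [0.466, 0, 0, 0, 0]],
])

```text
clock: 17.5
position: [0.5825, 0.101, 0.315]
ee_rot: [0.515, 0.488, 0.513, -0.484]
contact_force: [-0.2, -0.3, -2.9]
width: 0.046
```

```bash
python3 df.py wrist15
```

```text
1.2547744360902255
```

Request:
play_rows([
  [[0.465, 0, 0, 0, 0], [0.464, 0, 0, 0, 0], [0.463, 0, 0, 0, 0]],
])

```text
clock: 17.85
position: [0.5825, 0.101, 0.315]
ee_rot: [0.515, 0.488, 0.513, -0.483]
contact_force: [-0.4, -0.1, -2.9]
width: 0.0466
```

```bash
python3 df.py wrist16
```

```text
1.4785213032581455
```

Request:
play_rows([
  [[0.462, 0, 0, 0, 0], [0.461, 0, 0, 0, 0]],
])

```text
clock: 18.1
position: [0.5825, 0.101, 0.315]
ee_rot: [0.515, 0.488, 0.513, -0.484]
contact_force: [-0.2, -0.4, -2.9]
width: 0.0464
```

```bash
python3 df.py wrist17
```

```text
1.653859649122807
```

Request:
play_rows([
  [[0.46, 0, 0, 0, 0], [0.459, 0, 0, 0, 0]],
])

```text
clock: 18.35
position: [0.5825, 0.101, 0.315]
ee_rot: [0.515, 0.488, 0.513, -0.483]
contact_force: [0.1, 0.8, -2.7]
width: 0.0467
```

```bash
python3 df.py wrist18
```

```text
1.8600501253132833
```

Request:
play_rows([
  [[0.458, 0, 0, 0, 0], [0.457, 0, 0, 0, 0]],
])

```text
clock: 18.6
position: [0.5825, 0.101, 0.315]
ee_rot: [0.515, 0.488, 0.513, -0.484]
contact_force: [-0.3, 0.0, -2.7]
width: 0.0466
```

```bash
python3 df.py wrist19; python3 lev.py scene19
```

```text
2.014736842105263
pos [0.5825 0.101  0.315 ] tilt [ 0.0059  0.0033 -1.    ] yaw 3.21 shift [0. 0. 0.] turn 0.11 q [ 3.  15.1 75.5  0.2 89.  -0.2] w 0.0468 t 18.7
0.02 [np.float64(0.2757), np.float64(0.2745)]
0.04 [np.float64(0.2754), np.float64(0.2745)]
0.06 [np.float64(0.274), np.float64(0.2733)]
0.08 [np.float64(0.2733), np.float64(0.2729)]
0.1 [np.float64(0.2722), np.float64(0.2721)]
0.12 [np.float64(0.272), np.float64(0.27)]
0.14 [np.float64(0.2703), np.float64(0.2701)]
0.16 [np.float64(0.1104), np.float64(0.1184)]
```

View pics/scene19.png

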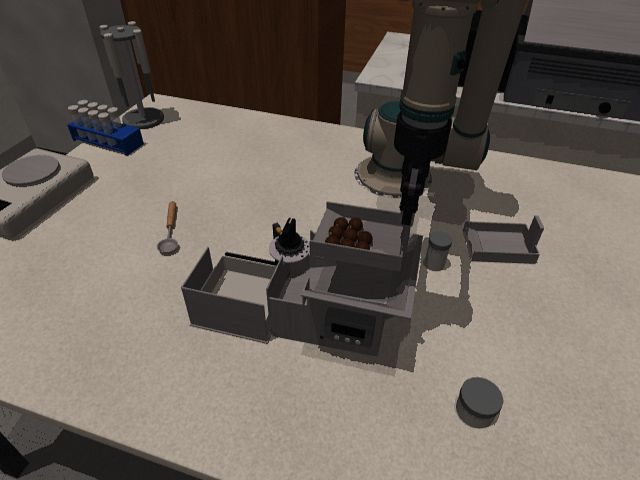

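Request:
play_rows([
  [[0.455, 0, 0, 0, 0], [0.453, 0, 0, 0, 0], [0.451, 0, 0, 0, 0]],
])

```text
clock: 19.0
position: [0.5825, 0.101, 0.315]
ee_rot: [0.515, 0.488, 0.513, -0.484]
contact_force: [0.3, -0.4, -3.4]
width: 0.0471
```

```bash
python3 df.py wrist20
```

```text
2.589924812030075
```

Request:
play_rows([
  [[0.449, 0, 0, 0, 0], [0.447, 0, 0, 0, 0]],
])

```text
clock: 19.25
position: [0.5825, 0.101, 0.315]
ee_rot: [0.515, 0.488, 0.513, -0.484]
contact_force: [0.0, -0.0, -2.4]
width: 0.0473
```

```bash
python3 df.py wrist21
```

```text
2.9100501253132833
```

Request:
play_rows([
  [[0.446, 0, 0, 0, 0], [0.445, 0, 0, 0, 0], [0.444, 0, 0, 0, 0]],
])

```text
clock: 19.6
position: [0.5825, 0.101, 0.315]
ee_rot: [0.515, 0.488, 0.513, -0.484]
contact_force: [0.3, -0.4, -2.7]
width: 0.0479
```

```bash
python3 df.py wrist22
```

```text
3.149987468671679
```

Request:
play_rows([
  [[0.443, 0, 0, 0, 0], [0.442, 0, 0, 0, 0]],
])

```text
clock: 19.85
position: [0.5825, 0.101, 0.315]
ee_rot: [0.515, 0.488, 0.513, -0.484]
contact_force: [0.7, 0.4, -1.9]
width: 0.0476
```

```bash
python3 df.py wrist23; python3 lev.py scene23
```

```text
3.339197994987469
pos [0.5825 0.101  0.315 ] tilt [ 0.0059  0.0033 -1.    ] yaw 3.21 shift [0. 0. 0.] turn 0.11 q [ 3.  15.1 75.5  0.2 89.  -0.2] w 0.0482 t 19.95
0.02 [np.float64(0.2755), np.float64(0.2749)]
0.04 [np.float64(0.2749), np.float64(0.2747)]
0.06 [np.float64(0.2741), np.float64(0.2739)]
0.08 [np.float64(0.274), np.float64(0.2733)]
0.1 [np.float64(0.2727), np.float64(0.272)]
0.12 [np.float64(0.2719), np.float64(0.2706)]
0.14 [np.float64(0.2715), np.float64(0.2695)]
0.16 [np.float64(0.1149), np.float64(0.1192)]
```

Request:
play_rows([
  [[0.441, 0, 0, 0, 0], [0.44, 0, 0, 0, 0], [0.439, 0, 0, 0, 0]],
])

```text
clock: 20.25
position: [0.5825, 0.101, 0.315]
ee_rot: [0.515, 0.488, 0.513, -0.484]
contact_force: [-0.5, -0.3, -3.9]
width: 0.0482
```

```bash
python3 df.py wrist24
```

```text
3.5382581453634083
```

Request:
play_rows([
  [[0.438, 0, 0, 0, 0], [0.437, 0, 0, 0, 0]],
])

```text
clock: 20.5
position: [0.5825, 0.101, 0.315]
ee_rot: [0.515, 0.488, 0.513, -0.484]
contact_force: [0.2, 0.4, -2.1]
width: 0.0478
```

```bash
python3 df.py wrist25
```

```text
3.6745739348370927
```

Request:
play_rows([
  [[0.436, 0, 0, 0, 0], [0.435, 0, 0, 0, 0]],
])

```text
clock: 20.75
position: [0.5825, 0.101, 0.315]
ee_rot: [0.515, 0.488, 0.513, -0.484]
contact_force: [0.6, 0.0, -2.8]
width: 0.0484
```

```bash
python3 df.py wrist26; python3 lev.py scene26
```

```text
3.8230576441102757
pos [0.5825 0.101  0.315 ] tilt [ 0.0058  0.0033 -1.    ] yaw 3.21 shift [0. 0. 0.] turn 0.11 q [ 3.  15.1 75.5  0.2 89.  -0.2] w 0.0483 t 20.85
0.02 [np.float64(0.2759), np.float64(0.275)]
0.04 [np.float64(0.2752), np.float64(0.2749)]
0.06 [np.float64(0.2748), np.float64(0.2743)]
0.08 [np.float64(0.2739), np.float64(0.273)]
0.1 [np.float64(0.273), np.float64(0.2724)]
0.12 [np.float64(0.2718), np.float64(0.271)]
0.14 [np.float64(0.2715), np.float64(0.2708)]
0.16 [np.float64(0.1149), np.float64(0.1181)]
```

Request:
play_rows([
  [[0.434, 0, 0, 0, 0], [0.433, 0, 0, 0, 0], [0.432, 0, 0, 0, 0], [0.431, 0, 0, 0, 0]],
])

```text
clock: 21.25
position: [0.5825, 0.101, 0.315]
ee_rot: [0.515, 0.488, 0.513, -0.484]
contact_force: [0.4, -0.6, -2.3]
width: 0.0488
```

```bash
python3 df.py wrist27
```

```text
4.102393483709273
```

Request:
play_rows([
  [[0.43, 0, 0, 0, 0], [0.429, 0, 0, 0, 0], [0.428, 0, 0, 0, 0]],
])

```text
clock: 21.6
position: [0.5825, 0.101, 0.315]
ee_rot: [0.515, 0.488, 0.513, -0.484]
contact_force: [0.3, 0.4, -1.5]
width: 0.0488
```

```bash
python3 df.py wrist28
```

```text
4.323508771929824
```

Request:
play_rows([
  [[0.427, 0, 0, 0, 0], [0.426, 0, 0, 0, 0]],
])

```text
clock: 21.85
position: [0.5825, 0.101, 0.315]
ee_rot: [0.515, 0.488, 0.513, -0.484]
contact_force: [0.2, -0.3, -2.1]
width: 0.0494
```

```bash
python3 df.py wrist29
```

```text
4.463270676691729
```

Request:
play_rows([
  [[0.425, 0, 0, 0, 0], [0.424, 0, 0, 0, 0]],
])

```text
clock: 22.1
position: [0.5825, 0.101, 0.315]
ee_rot: [0.515, 0.488, 0.513, -0.484]
contact_force: [-1.3, -0.5, -2.6]
width: 0.0491
```

```bash
python3 df.py wrist30;python3 lev.py scene30
```

```text
7.901127819548872
pos [0.5825 0.101  0.315 ] tilt [ 0.0059  0.0032 -1.    ] yaw 3.21 shift [0. 0. 0.] turn 0.11 q [ 3.  15.1 75.5  0.2 89.  -0.2] w 0.0496 t 22.2
0.02 [np.float64(0.2739), np.float64(0.273)]
0.04 [np.float64(0.2715), np.float64(0.271)]
0.06 [np.float64(0.2695), np.float64(0.2691)]
0.08 [np.float64(0.2674), np.float64(0.2671)]
0.1 [np.float64(0.2652), np.float64(0.2654)]
0.12 [np.float64(0.2631), np.float64(0.2615)]
0.14 [np.float64(0.2594), np.float64(0.2577)]
0.16 [np.float64(0.1045), np.float64(0.1192)]
```

View pics/wrist30.png

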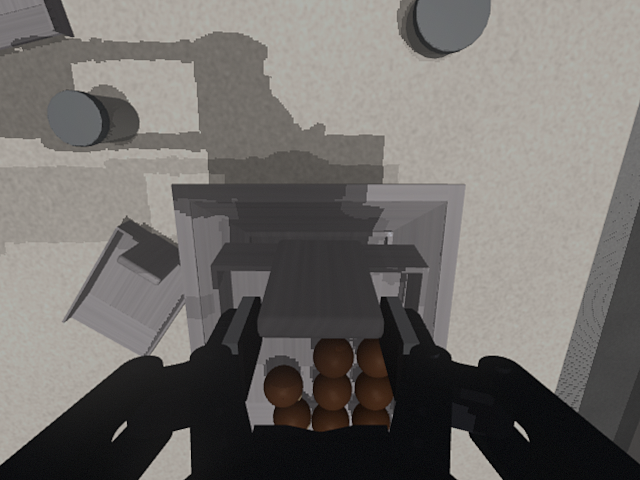

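It has started to pivot: about 6° lip-down, with no vertical slip. Holding this closure and watching.

Request:
play_rows([
  [[0.424, 0, 0, 0, 0], [0.424, 0, 0, 0, 0], [0.424, 0, 0, 0, 0]],
])

```text
clock: 22.5
position: [0.5825, 0.101, 0.315]
ee_rot: [0.515, 0.488, 0.513, -0.484]
contact_force: [0.5, 0.0, -2.6]
width: 0.0496
```

```bash
python3 df.py wrist31;python3 lev.py scene31
```

```text
23.285037593984963
pos [0.5825 0.101  0.315 ] tilt [ 0.006   0.0032 -1.    ] yaw 3.21 shift [0. 0. 0.] turn 0.11 q [ 3.  15.1 75.5  0.2 89.  -0.2] w 0.0493 t 22.6
0.02 [np.float64(0.267), np.float64(0.2654)]
0.04 [np.float64(0.2617), np.float64(0.2604)]
0.06 [np.float64(0.2576), np.float64(0.2553)]
0.08 [np.float64(0.2505), np.float64(0.2497)]
0.1 [np.float64(0.2458), np.float64(0.2449)]
0.12 [np.float64(0.2413), np.float64(0.2369)]
0.14 [np.float64(0.1888), np.float64(0.1354)]
0.16 [np.float64(0.1149), np.float64(0.1186)]
```

View pics/scene31.png

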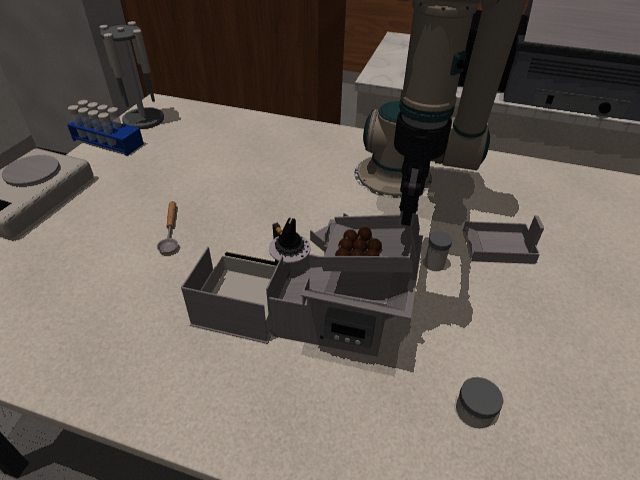

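It's pivoting smoothly and is now at about 15°. Continuing.

Request:
play_rows([
  [[0.424, 0, 0, 0, 0], [0.424, 0, 0, 0, 0], [0.424, 0, 0, 0, 0], [0.424, 0, 0, 0, 0]],
])

```text
clock: 23.0
position: [0.5825, 0.101, 0.315]
ee_rot: [0.515, 0.488, 0.513, -0.484]
contact_force: [-0.8, 0.2, -2.6]
width: 0.0496
```

```bash
python3 df.py wrist32;python3 lev.py scene32
```

```text
23.318421052631578
pos [0.5825 0.101  0.315 ] tilt [ 0.0059  0.0032 -1.    ] yaw 3.21 shift [0. 0. 0.] turn 0.11 q [ 3.  15.1 75.5  0.2 89.  -0.2] w 0.0492 t 23.1
0.02 [np.float64(0.2661), np.float64(0.2651)]
0.04 [np.float64(0.2609), np.float64(0.2606)]
0.06 [np.float64(0.2573), np.float64(0.2552)]
0.08 [np.float64(0.251), np.float64(0.2495)]
0.1 [np.float64(0.2461), np.float64(0.2448)]
0.12 [np.float64(0.2416), np.float64(0.2378)]
0.14 [np.float64(0.1869), np.float64(0.1379)]
0.16 [np.float64(0.1177), np.float64(0.1183)]
```

View pics/scene32.png

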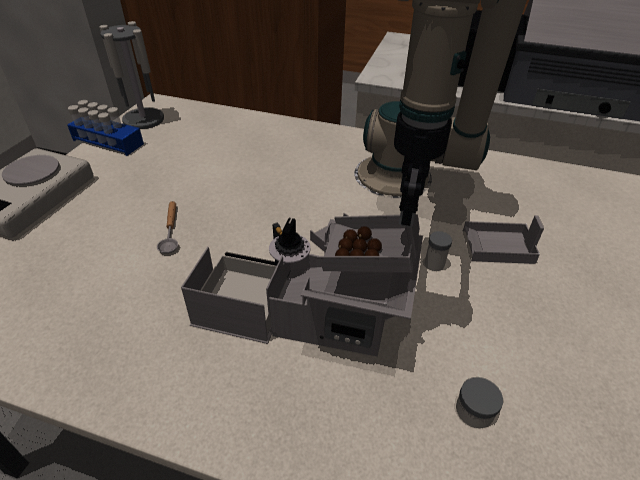

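View pics/wrist32.png

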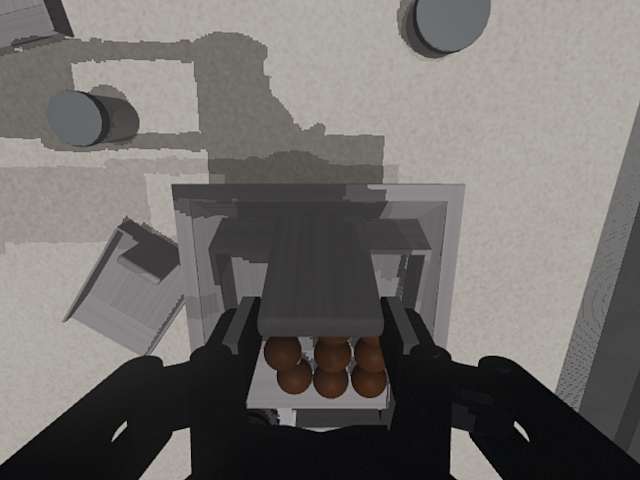

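Paused at about 14.5°, so I'll ease the grip off a touch more.

Request:
play_rows([
  [[0.423, 0, 0, 0, 0], [0.423, 0, 0, 0, 0], [0.422, 0, 0, 0, 0], [0.422, 0, 0, 0, 0]],
])

```text
clock: 23.5
position: [0.5825, 0.101, 0.315]
ee_rot: [0.515, 0.488, 0.513, -0.484]
contact_force: [-0.2, -0.1, -2.6]
width: 0.0496
```

```bash
python3 lev.py scene33
```

```text
pos [0.5825 0.101  0.315 ] tilt [ 0.0059  0.0032 -1.    ] yaw 3.21 shift [0. 0. 0.] turn 0.11 q [ 3.  15.1 75.5  0.2 89.  -0.2] w 0.0496 t 23.55
0.02 [np.float64(0.2658), np.float64(0.2633)]
0.04 [np.float64(0.2593), np.float64(0.2587)]
0.06 [np.float64(0.253), np.float64(0.2525)]
0.08 [np.float64(0.249), np.float64(0.2451)]
0.1 [np.float64(0.2407), np.float64(0.2399)]
0.12 [np.float64(0.2364), np.float64(0.2313)]
0.14 [np.float64(0.1863), np.float64(0.138)]
0.16 [np.float64(0.1163), np.float64(0.1185)]
```

Request:
play_rows([
  [[0.421, 0, 0, 0, 0], [0.421, 0, 0, 0, 0], [0.421, 0, 0, 0, 0]],
])

```text
clock: 23.85
position: [0.5825, 0.101, 0.315]
ee_rot: [0.515, 0.488, 0.513, -0.484]
contact_force: [0.2, 0.7, -2.8]
width: 0.0495
```

```bash
python3 lev.py scene34
```

```text
pos [0.5825 0.101  0.315 ] tilt [ 0.0059  0.0032 -1.    ] yaw 3.21 shift [0. 0. 0.] turn 0.11 q [ 3.  15.1 75.5  0.2 89.  -0.2] w 0.0495 t 23.9
0.02 [np.float64(0.2569), np.float64(0.2545)]
0.04 [np.float64(0.2464), np.float64(0.2457)]
0.06 [np.float64(0.24), np.float64(0.237)]
0.08 [np.float64(0.2292), np.float64(0.2272)]
0.1 [np.float64(0.2209), np.float64(0.2191)]
0.12 [np.float64(0.1605), np.float64(0.1375)]
0.14 [np.float64(0.1799), np.float64(0.1355)]
0.16 [np.float64(0.1129), np.float64(0.1193)]
```

Request:
play_rows([
  [[0.42, 0, 0, 0, 0], [0.42, 0, 0, 0, 0], [0.42, 0, 0, 0, 0]],
])

```text
clock: 24.2
position: [0.5825, 0.101, 0.315]
ee_rot: [0.515, 0.488, 0.513, -0.484]
contact_force: [0.1, -0.7, -2.8]
width: 0.0494
```

```bash
python3 lev.py scene35; python3 df.py wrist35
```

```text
pos [0.5825 0.101  0.315 ] tilt [ 0.0059  0.0032 -1.    ] yaw 3.21 shift [0. 0. 0.] turn 0.11 q [ 3.  15.1 75.5  0.2 89.  -0.2] w 0.0499 t 24.25
0.02 [np.float64(0.2533), np.float64(0.2504)]
0.04 [np.float64(0.2414), np.float64(0.2407)]
0.06 [np.float64(0.2327), np.float64(0.2286)]
0.08 [np.float64(0.2218), np.float64(0.2186)]
0.1 [np.float64(0.2107), np.float64(0.2111)]
0.12 [np.float64(0.1584), np.float64(0.134)]
0.14 [np.float64(0.1816), np.float64(0.1334)]
0.16 [np.float64(0.1187), np.float64(0.1195)]
22.938157894736843
```

View pics/scene35.png

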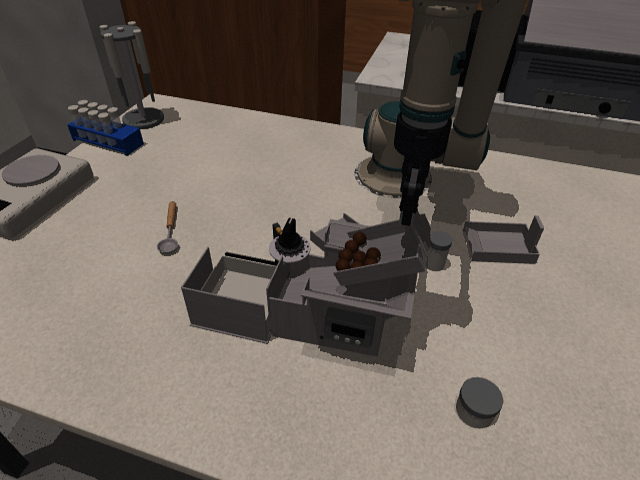

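View pics/wrist35.png

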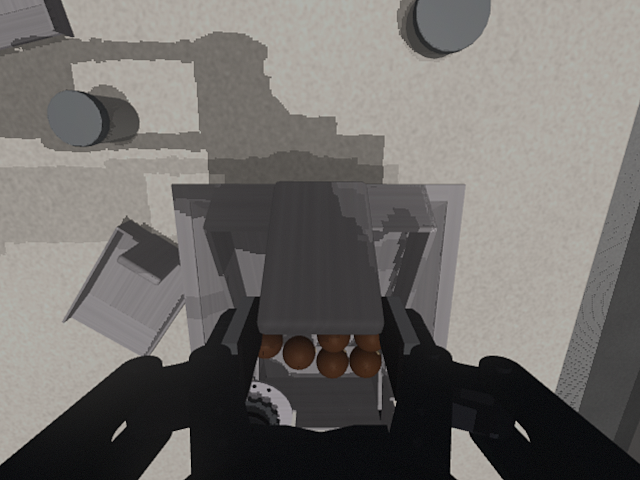

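The tilt is about 28° and the nuts are crowding the lip. A little more.

Request:
play_rows([
  [[0.419, 0, 0, 0, 0], [0.419, 0, 0, 0, 0], [0.419, 0, 0, 0, 0]],
])

```text
clock: 24.6
position: [0.5826, 0.101, 0.3152]
ee_rot: [0.515, 0.488, 0.513, -0.483]
contact_force: [0.5, -0.4, -2.0]
width: 0.0498
```

```bash
python3 lev.py scene36
```

```text
pos [0.5826 0.101  0.3152] tilt [ 0.0063  0.0032 -1.    ] yaw 3.21 shift [0. 0. 0.] turn 0.11 q [ 3.  15.1 75.5  0.2 89.  -0.2] w 0.0499 t 24.65
0.02 [np.float64(0.2479), np.float64(0.2462)]
0.04 [np.float64(0.2349), np.float64(0.2341)]
0.06 [np.float64(0.2228), np.float64(0.2215)]
0.08 [np.float64(0.211), np.float64(0.2099)]
0.1 [np.float64(0.1609), np.float64(0.161)]
0.12 [np.float64(0.1603), np.float64(0.1351)]
0.14 [np.float64(0.1796), np.float64(0.1368)]
0.16 [np.float64(0.1192), np.float64(0.1194)]
```

View pics/scene36.png

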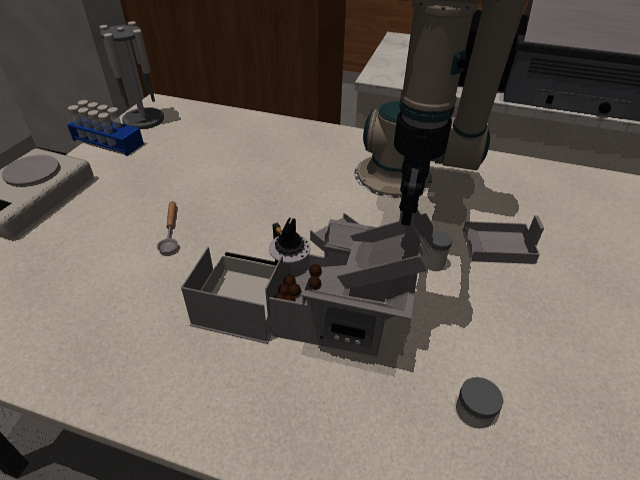

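The nuts have poured into the trough. Firming up the grip and counting them.

Request:
play_rows([
  [[1, 0, 0, 0, 0], [1, 0, 0, 0, 0], [1, 0, 0, 0, 0]],
], grip_force=60)

```text
clock: 24.95
position: [0.5826, 0.101, 0.3152]
ee_rot: [0.515, 0.488, 0.513, -0.483]
contact_force: [1.0, 0.8, -1.8]
width: 0.0479
```

```bash
python3 lev.py scene37; python3 -c "
from h import *
shot('wrist','wrist37')
im=cv2.imread('pics/scene37.png')[200:360,250:450]; w=cv2.imread('pics/wrist37.png')[240:440,200:440]
cv2.imwrite('pics/z37.png',cv2.resize(im,None,fx=4,fy=3.7,interpolation=cv2.INTER_CUBIC))
cv2.imwrite('pics/zw37.png',cv2.resize(w,None,fx=3,fy=3))
"
```

```text
pos [0.5826 0.101  0.3152] tilt [ 0.0063  0.0032 -1.    ] yaw 3.21 shift [0. 0. 0.] turn 0.11 q [ 3.  15.1 75.5  0.2 89.  -0.2] w 0.0477 t 25.0
0.02 [np.float64(0.247), np.float64(0.2458)]
0.04 [np.float64(0.2345), np.float64(0.2338)]
0.06 [np.float64(0.2226), np.float64(0.2204)]
0.08 [np.float64(0.2109), np.float64(0.2094)]
0.1 [np.float64(0.16), np.float64(0.1607)]
0.12 [np.float64(0.1598), np.float64(0.1378)]
0.14 [np.float64(0.1808), np.float64(0.1359)]
0.16 [np.float64(0.1124), np.float64(0.1181)]
```

View pics/z37.png

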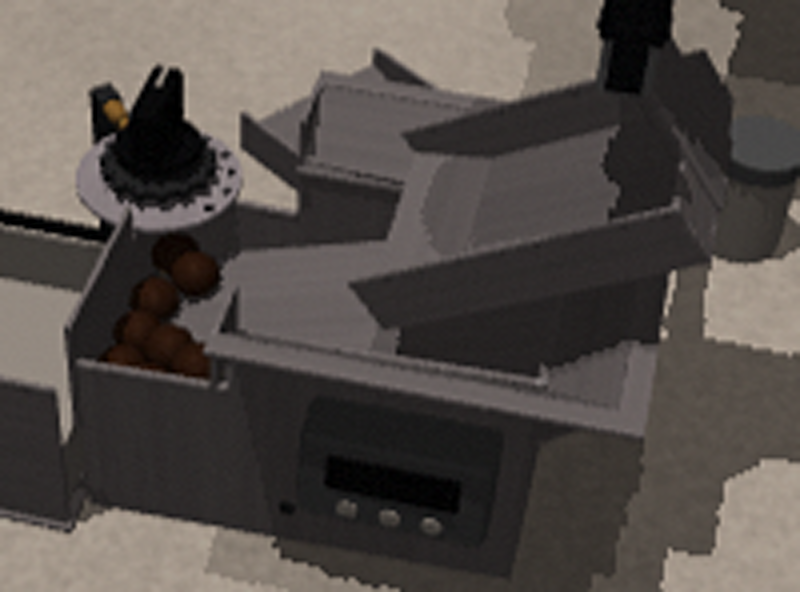

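View pics/zw37.png

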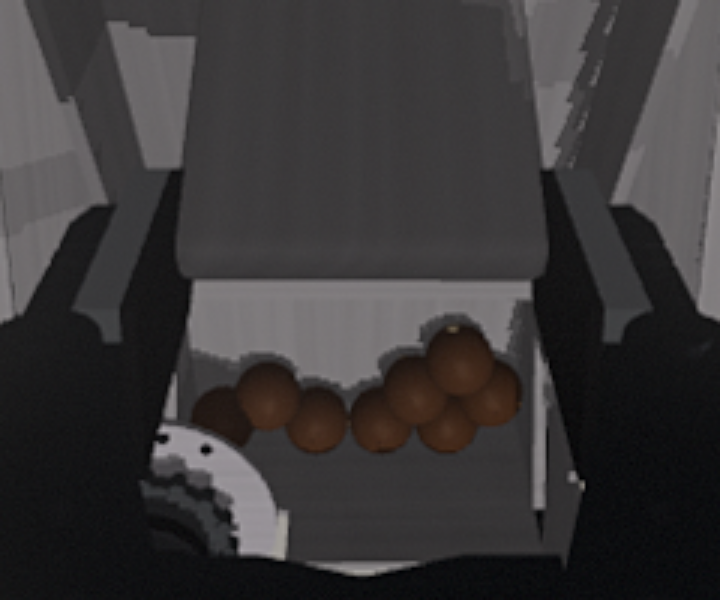

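All eight nuts are in the trough behind the shut gate: eight balls in the wrist crop from (220,415) to (495,395). Carrying the tray back: up, away, then down, pivoting it flat on its lip.

Request:
play_rows([
  [[1, -0.02, 0, 0, 0], [1, -0.045, 0, 0, 0], [1, -0.05, 0, -0.02, 0], [1, -0.05, 0, -0.06, 0], [1, -0.05, 0, -0.1, 0], [1, -0.05, 0, -0.14, 0], [1, -0.05, 0, -0.17, 0], [1, -0.05, 0, -0.18, 0], [1, -0.03, 0, -0.18, 0], [1, 0.0, 0, -0.18, 0], [1, 0.04, 0, -0.18, 0], [1, 0.07, 0, -0.18, 0]],
])

```text
clock: 26.25
position: [0.5723, 0.2797, 0.2436]
ee_rot: [0.515, 0.487, 0.513, -0.484]
contact_force: [0.4, -0.7, -1.7]
width: 0.0476
```

```bash
python3 lev.py scene38
```

```text
pos [0.5697 0.2788 0.238 ] tilt [-0.0048 -0.0017 -1.    ] yaw 3.18 shift [0. 0. 0.] turn 0.08 q [19.8 20.9 77.6 -0.  81.7 16.6] w 0.0481 t 26.3
0.02 [np.float64(0.1752), np.float64(0.6314)]
0.04 [np.float64(0.1632), np.float64(0.6323)]
0.06 [np.float64(0.6284), np.float64(0.151)]
0.08 [np.float64(0.1406), np.float64(0.1392)]
0.1 [None, None]
0.12 [None, None]
0.14 [np.float64(0.1927), np.float64(0.1924)]
0.16 [np.float64(0.1848), np.float64(0.1849)]
```

View pics/scene38.png

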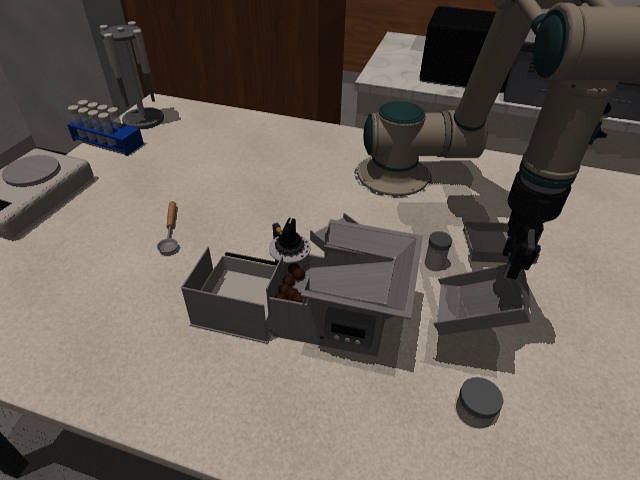

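Request:
play_rows([
  [[1, 0.03, 0, 0, 0], [1, 0.06, 0, 0, 0], [1, 0.085, 0, 0, 0], [1, 0.1, 0, 0, 0], [1, 0.11, 0, -0.002, 0], [1, 0.12, 0, -0.012, 0], [1, 0.13, 0, -0.024, 0], [1, 0.14, 0, -0.036, 0], [1, 0.15, 0, -0.048, 0], [1, 0.157, 0, -0.056, 0], [1, 0.163, 0, -0.062, 0], [1, 0.165, 0, -0.062, 0]],
], grip_force=20)

```text
clock: 27.5
position: [0.5651, 0.3418, 0.073]
ee_rot: [0.513, 0.484, 0.515, -0.487]
contact_force: [-3.2, 0.8, 10.0]
width: 0.0481
```

```bash
python3 lev.py scene39; python3 -c "
from h import *
shot('wrist','wrist39')"
```

```text
pos [0.5653 0.3417 0.0731] tilt [-4.9e-03 -2.0e-04 -1.0e+00] yaw 3.21 shift [0. 0. 0.] turn 0.11 q [25.1 29.7 87.6  0.1 63.  21.8] w 0.048 t 27.55
0.02 [np.float64(0.0347), np.float64(0.4669)]
0.04 [np.float64(0.0351), np.float64(0.4625)]
0.06 [np.float64(0.4925), np.float64(0.0351)]
0.08 [np.float64(0.4929), np.float64(0.0341)]
0.1 [np.float64(0.0344), np.float64(0.0346)]
0.12 [np.float64(0.0348), np.float64(0.0354)]
0.14 [np.float64(0.0359), np.float64(0.0356)]
0.16 [None, None]
```

View pics/scene39.png

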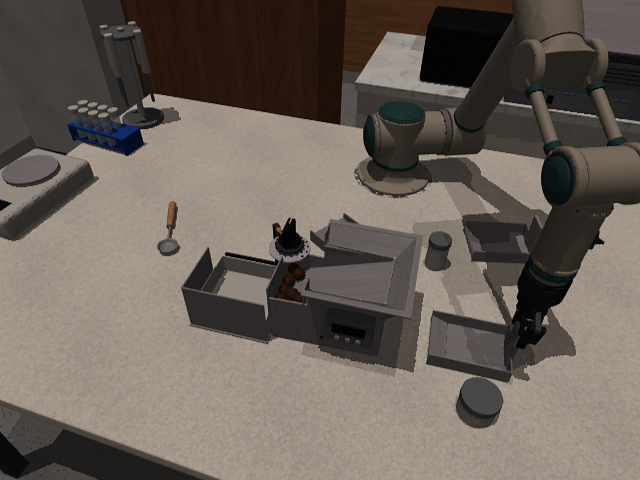

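View pics/wrist39.png

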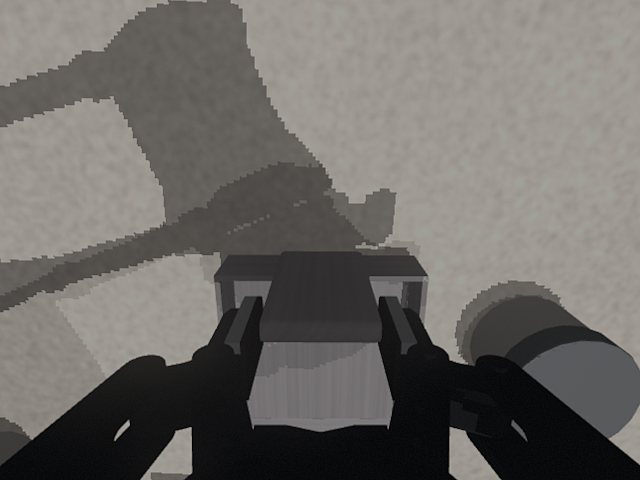

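The tray is flat on the bench (walls at 34–36 mm) and empty. Releasing and going up.

Request:
play_rows([
  [[0.3, 0, 0, 0, 0], [0.3, 0, 0, 0, 0], [0.3, 0, 0, 0, 0], [0.3, -0.03, 0, 0, 0], [0.3, -0.08, 0, 0, 0], [0.3, -0.13, 0, 0, 0], [0.3, -0.18, 0, 0, 0], [0.3, -0.19, 0, 0, 0]],
])

```text
clock: 28.4
position: [0.569, 0.3427, 0.2709]
ee_rot: [0.514, 0.489, 0.513, -0.483]
contact_force: [0.0, 1.1, 0.6]
width: 0.06
```

```bash
python3 -c "
from h import *
go([.5218,-.1304,.26],93.1)
im,d=shot('side','side40'); shot('scene','scene40')
im,d,P=pts('scene','scene40')
k=(d>0)&(P[...,0]>.49)&(P[...,0]<.65)&(P[...,1]>.16)&(P[...,1]<.37)&(P[...,2]>.02)&(P[...,2]<.1)
p=P[k]; w=p[(p[:,2]>.025)&(p[:,2]<.045)]; print(cv2.minAreaRect(w[:,:2].astype(np.float32)), w[:,2].max(), p[:,2].max())
for lo in np.arange(.17,.35,.03):
  q=w[(w[:,1]>lo)&(w[:,1]<lo+.03)]; print(lo.round(2),len(q), np.percentile(q[:,2],95) if len(q) else None)
"
```

```text
pos [0.569  0.3427 0.2709] tilt [ 0.0072  0.0055 -1.    ] yaw 3.17 shift [ 0.008  -0.0734  0.4698] turn -89.93 q [25.  22.4 70.7  0.1 86.3 21.8] w 0.06 t 28.4
((0.5701597929000854, 0.2651712894439697), (0.11868572980165482, 0.15723396837711334), 3.116917133331299) 0.04498610278680937 0.09386642979614412
0.17 56 0.035202004350085886
0.2 129 0.03523565836230684
0.23 130 0.03565448445872891
0.26 127 0.03527501232231868
0.29 138 0.03577547345734564
0.32 243 0.04239905673173944
```

View pics/side40.png

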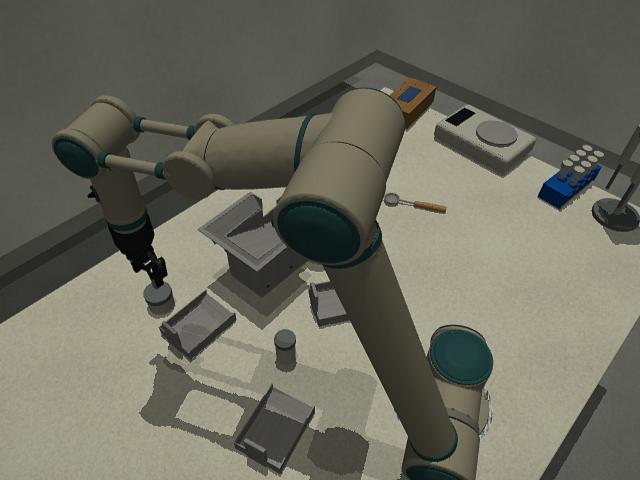

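The tray stands flat and free behind the counter, and the pots are unmoved. Now to the knob.

Request:
play_rows([
  [[0.3, 0.005, -0.073, 0.47, -90], [0.3, 0.005, -0.073, 0.47, -90], [0.3, 0.005, -0.073, 0.47, -90], [0.3, 0.005, -0.073, 0.47, -90], [0.3, 0.005, -0.073, 0.47, -90], [0.3, 0.005, -0.073, 0.47, -90], [0.3, 0.005, -0.073, 0.47, -90], [0.3, 0.005, -0.073, 0.47, -90], [0.3, 0.005, -0.073, 0.47, -90], [0.3, 0.005, -0.073, 0.47, -90], [0.3, 0.005, -0.073, 0.47, -90], [0.3, 0.005, -0.073, 0.47, -90]],
])

```text
clock: 29.7
position: [0.519, -0.1329, 0.2573]
ee_rot: [0.706, -0.017, 0.708, 0.02]
contact_force: [-0.9, 0.8, 0.4]
width: 0.0593
```

```bash
python3 -c "
from h import *
go([.5218,-.1304,.21],93.1)
shot('wrist','wrist41'); s=manip.get_state()
print(proj('wrist',[[.5218,-.1304,.184],[.5218+.023,-.1304+.0012,.184],[.5218-.023,-.1304-.0012,.184]],s['position'],s['ee_rot']).round(0))
im,d,P=pts('wrist','wrist41')
k=(d>0)&(abs(P[...,0]-.5218)<.04)&(abs(P[...,1]+.1304)<.03)&(P[...,2]>.175)&(P[...,2]<.195)
p=P[k]; print(len(p),cv2.minAreaRect(p[:,:2].astype(np.float32)),p[:,2].max())
"
```

```text
pos [ 0.519  -0.1329  0.2573] tilt [-0.0039  0.0041 -1.    ] yaw 93.0 shift [0.0473 0.0021 0.0031] turn -0.1 q [-2.190e+01  1.180e+01  8.810e+01  1.000e-01  8.050e+01 -1.149e+02] w 0.0593 t 29.7
[[321. 257.]
 [321. 291.]
 [321. 221.]]
1819 ((0.521453857421875, -0.13285771012306213), (0.046534329652786255, 0.015801651403307915), 3.524247646331787) 0.18642201441329476
```

View pics/wrist41.png

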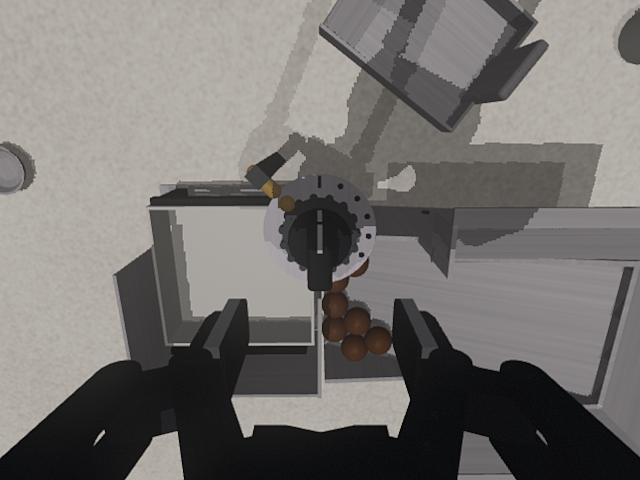

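The knob bar shows at u 308–330, v 220–290, its pointer on the dash (shut), with eight nuts still held behind the gate. The wrist fit puts its centre at (0.5215,-0.1329). Descending and closing on it.

```bash
python3 -c "
from h import *
go([.5215,-.1325,.154],93.2)"
```

```text
pos [ 0.5193 -0.1315  0.2577] tilt [-0.0033  0.0047 -1.    ] yaw 93.0 shift [ 0.1037 -0.0016  0.0025] turn -0.2 q [ -21.8   11.7   88.1    0.2   80.5 -114.8] w 0.0599 t 29.75
```

Request:
play_rows([
  [[0.3, 0.03, -0.0016, 0.0025, 0], [0.3, 0.06, -0.0016, 0.0025, 0], [0.3, 0.085, -0.0016, 0.0025, 0], [0.3, 0.103, -0.0016, 0.0025, 0], [0.3, 0.103, -0.0016, 0.0025, 0], [0.3, 0.103, -0.0016, 0.0025, 0]],
])

```text
clock: 30.35
position: [0.5214, -0.1312, 0.1543]
ee_rot: [0.705, -0.017, 0.708, 0.021]
contact_force: [0.1, -0.5, 0.3]
width: 0.0598
```

Request:
play_rows([
  [[0.7, 0, 0, 0, 0], [0.8, 0, 0, 0, 0], [1, 0, 0, 0, 0], [1, 0, 0, 0, 0], [1, 0, 0, 0, 0], [1, 0, 0, 0, 0]],
], grip_force=50)

```text
clock: 30.95
position: [0.5221, -0.1327, 0.1555]
ee_rot: [0.706, -0.018, 0.708, 0.019]
contact_force: [-1.2, -6.0, 6.1]
width: 0.0152
```

```bash
python3 -c "
from h import *
go([.5215,-.1325,.154],21.2); print(manip.get_state()['contact_force'],manip.get_state()['moment'])
shot('wrist','wrist42')"
```

```text
pos [ 0.5221 -0.1327  0.1555] tilt [-0.0024  0.0026 -1.    ] yaw 93.01 shift [ 0.0015  0.0003 -0.0006] turn 71.81 q [-2.170e+01  1.590e+01  9.740e+01  1.000e-01  6.680e+01 -1.148e+02] w 0.0152 t 30.95
[-1.2308644  -5.99924999  6.10694895] [-0.85173787  0.1605196   0.04088652]
```

View pics/wrist42.png

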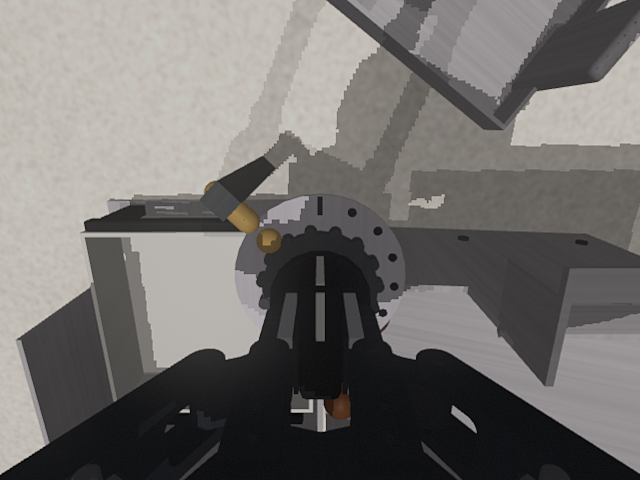

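The knob is gripped at 15.2 mm and the pointer is still on the dash. Backing off 1 mm from the flange, then turning clockwise (+ about the downward tool x), first to about the second click.

Request:
play_rows([
  [[1, -0.001, 0, 0, 4], [1, -0.001, 0, 0, 10], [1, -0.001, 0, 0, 16], [1, -0.001, 0, 0, 22], [1, -0.001, 0, 0, 28], [1, -0.001, 0, 0, 34], [1, -0.001, 0, 0, 40], [1, -0.001, 0, 0, 46], [1, -0.001, 0, 0, 52], [1, -0.001, 0, 0, 56], [1, -0.001, 0, 0, 58], [1, -0.001, 0, 0, 58]],
])

```text
clock: 32.2
position: [0.5218, -0.1334, 0.1556]
ee_rot: [0.626, 0.327, 0.629, -0.326]
contact_force: [-0.1, -5.0, -5.3]
width: 0.015
```

```bash
python3 -c "
from h import *
go([.5221,-.1327,.156],21.0); print(manip.get_state()['moment'])
shot('wrist','wrist43'); shot('scene','scene43')"
```

```text
pos [ 0.5218 -0.1334  0.1556] tilt [-0.0032  0.0019 -1.    ] yaw 35.01 shift [-0.0004  0.0006 -0.0004] turn 14.01 q [-21.8  15.9  97.4   0.   66.9 -56.8] w 0.015 t 32.2
[-0.70532705 -0.39382585  0.13873998]
```

View pics/wrist43.png

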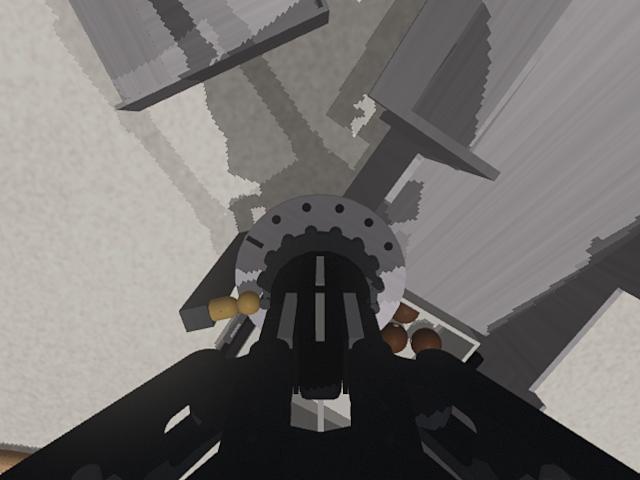

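View pics/scene43.png

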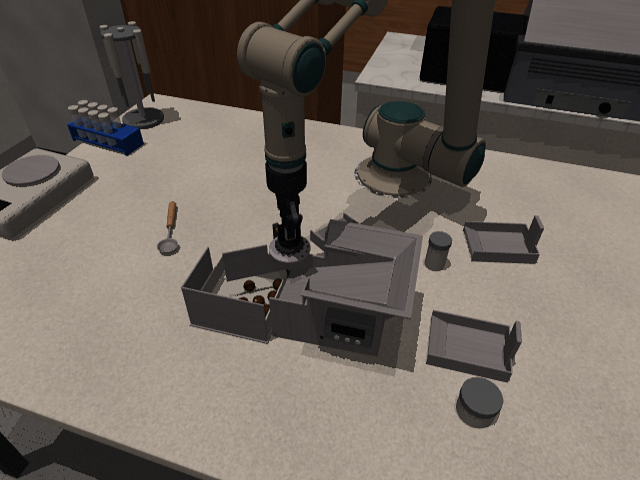

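The knob is following: the pointer (u≈320) lies between the second dot (306,207) and the third (340,209), and nuts are running into the tub. Going the last 14° gently.

Request:
play_rows([
  [[1, 0, 0, 0, 4], [1, 0, 0, 0, 8], [1, 0, 0, 0, 11], [1, 0, 0, 0, 13], [1, 0, 0, 0, 14], [1, 0, 0, 0, 14], [1, 0, 0, 0, 14], [1, 0, 0, 0, 14], [1, 0, 0, 0, 14], [1, 0, 0, 0, 14]],
])

```text
clock: 33.3
position: [0.5217, -0.1335, 0.1555]
ee_rot: [0.582, 0.4, 0.584, -0.4]
contact_force: [-1.6, -4.0, -0.8]
width: 0.0152
```

```bash
python3 -c "
from h import *
go([.5221,-.1327,.156],21.0); print(manip.get_state()['moment'])
shot('wrist','wrist44'); shot('scene','scene44'); shot('side','side44')
im=cv2.imread('pics/scene44.png')[220:350,170:340]; cv2.imwrite('pics/z44.png',cv2.resize(im,None,fx=4.5,fy=4.5,interpolation=cv2.INTER_CUBIC))"
```

```text
pos [ 0.5217 -0.1335  0.1555] tilt [-0.0035  0.0017 -1.    ] yaw 21.07 shift [-0.0005  0.0007 -0.0006] turn 0.07 q [-21.8  15.9  97.4   0.   66.9 -42.8] w 0.0152 t 33.3
[-0.53741031 -0.19407685  0.10315703]
```

View pics/wrist44.png

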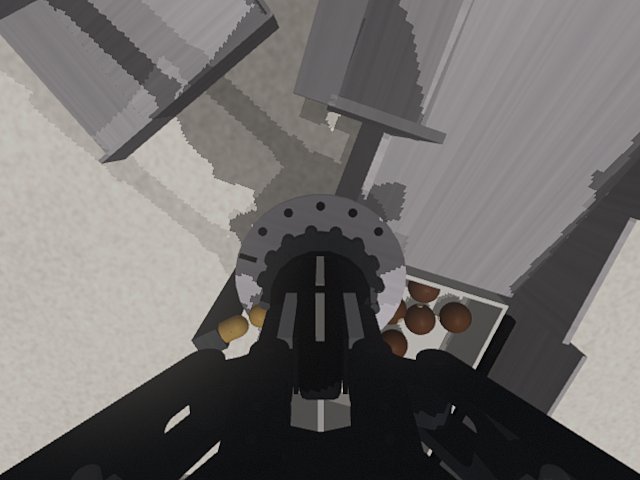

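View pics/z44.png

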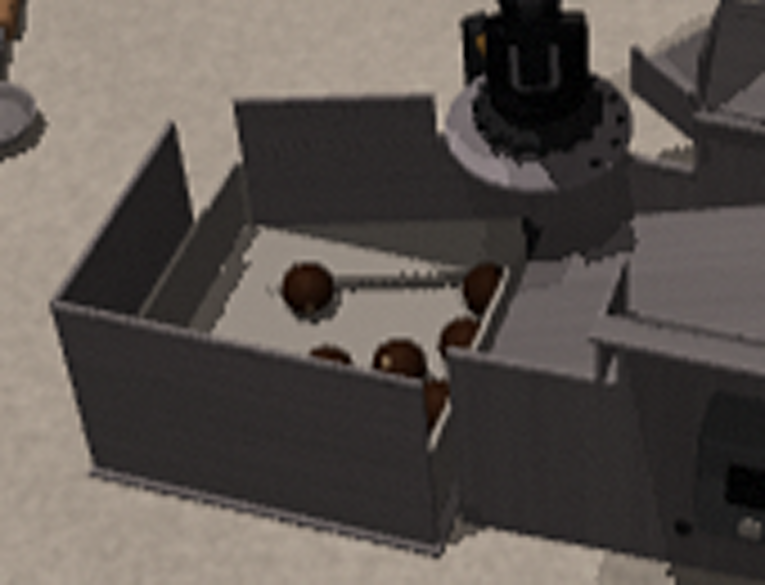

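View pics/side44.png

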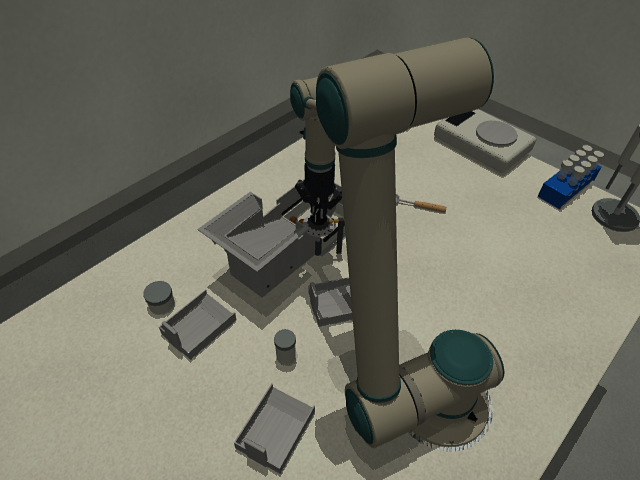

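The pointer is on the third dot (320,206) and the trough looks clear from above. The side view has a brown spot at (293,222), which I'll check while more time passes.

Request:
play_rows([
  [[1, 0, 0, 0, 0], [1, 0, 0, 0, 0], [1, 0, 0, 0, 0], [1, 0, 0, 0, 0], [1, 0, 0, 0, 0], [1, 0, 0, 0, 0], [1, 0, 0, 0, 0], [1, 0, 0, 0, 0]],
])

```text
clock: 34.25
position: [0.5217, -0.1335, 0.1555]
ee_rot: [0.582, 0.4, 0.584, -0.4]
contact_force: [-1.7, -3.3, -0.6]
width: 0.015
```

```bash
python3 -c "
from h import *
go([.5221,-.1327,.156],21.0)
for n in('wrist','scene','side'):
    shot(n,n+'45'); im,d,P=pts(n,n+'45'); I=im.astype(int)
    m=((I[...,0]>I[...,2]*2)&(I[...,0]>35)&(I[...,0]<170)&(d>0)&(P[...,0]>.47)&(P[...,0]<.72)&(P[...,1]>-.32)&(P[...,1]<.16)).astype(np.uint8)
    k,l,st,c=cv2.connectedComponentsWithStats(m)
    O=np.array([.5897,-.041]);a=np.radians(3.1);X=np.array([np.cos(a),np.sin(a)]);Y=np.array([-np.sin(a),np.cos(a)])
    for i in range(1,k):
        if st[i,4]>6:
            q=np.median(P[l==i],0); print(n,st[i,4],c[i].round(),'counter',((q[:2]-O)@X).round(3),((q[:2]-O)@Y).round(3),q[2].round(3))
a=cv2.imread('pics/side45.png')[180:270,260:360]; b=cv2.imread('pics/wrist45.png')[250:400,370:520]; 
cv2.imwrite('pics/z45.png',np.hstack([cv2.resize(a,(400,360)),cv2.resize(b,(360,360))]))"
```

```text
pos [ 0.5217 -0.1335  0.1555] tilt [-0.0035  0.0016 -1.    ] yaw 21.06 shift [-0.0005  0.0007 -0.0006] turn 0.06 q [-21.8  15.9  97.4   0.   66.9 -42.8] w 0.015 t 34.25
wrist 16 [433. 288.] counter 0.026 -0.105 0.03
wrist 24 [431. 299.] counter 0.029 -0.114 0.03
wrist 104 [396. 316.] counter 0.008 -0.137 0.031
wrist 237 [257. 317.] counter -0.097 -0.111 0.136
wrist 270 [459. 324.] counter 0.059 -0.129 0.03
wrist 190 [423. 327.] counter 0.033 -0.14 0.03
wrist 267 [234. 332.] counter -0.106 -0.122 0.136
wrist 241 [398. 346.] counter 0.02 -0.162 0.03
scene 8 [277. 229.] counter -0.106 -0.127 0.135
scene 35 [237. 282.] counter -0.026 -0.197 0.03
scene 16 [277. 282.] counter -0.048 -0.112 0.032
scene 29 [272. 294.] counter -0.013 -0.111 0.031
scene 27 [258. 299.] counter 0.008 -0.135 0.031
scene 7 [243. 298.] counter 0.017 -0.166 0.032
scene 30 [266. 308.] counter 0.027 -0.109 0.032
side 27 [293. 219.] counter 0.055 -0.121 0.027
side 13 [301. 220.] counter 0.032 -0.132 0.027
side 12 [331. 220.] counter -0.097 -0.107 0.131
side 16 [336. 220.] counter -0.109 -0.119 0.133
```

View pics/z45.png

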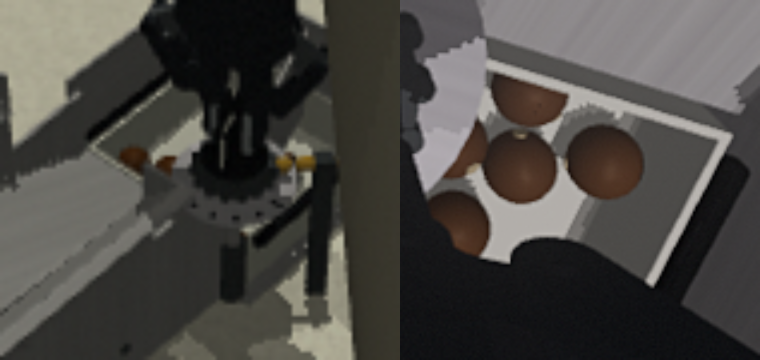

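Taking the views together there are eight distinct nuts, all on the tub floor. In counter x,y (mm) they are at (28,-110), (8,-136), (59,-129), (33,-140), (20,-163), (-26,-197), (-48,-112) and (-13,-111). None are left in the trough, and the knob is held at 72°. Handing in.

```bash
python3 -c "
from h import *
print(manip.sign_off())"
```

```text
the job is handed in; nothing more can be done
None
```

The job is done and handed in at 34.25 s, with the knob still held at the third click. No verdict was reported.

- **Pouring:** The tool could only turn about its own axis, so I pinched the tray's handle across its width. My first pinch was too deep and would not let the tray tip, even at 20 N. I set the tray down with the nuts still in it and took a shallower pinch. I carried it back at full grip, then eased the grip until the tray pivoted lip-down over the hopper. All eight nuts ended up in the trough behind the shut gate.
- **Tray:** I put it back empty on the bench behind the counter. Its walls measured 35–36 mm high along their length, and the fingers were clear of it. The last pictures show it still standing there.
- **Knob:** I turned it 72° clockwise in two stages, and the pointer sits on the third dot. The jaws are still closed on the bar at 15 mm with a 50 N grip.
- **Nuts:** I counted eight on the tub floor and none in the trough. No single view showed all eight, because the guards hide some of them; the count combines the wrist and scene views.
- **Pots and spoon:** They looked unmoved in the pictures, but I did not measure them again at the end.
- **Camera disagreement:** The scene and side cameras differed by about 4 mm. I averaged them and used the wrist camera for the two grasps.

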